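# Right the fallen bottle and load the bottle carrier, tall ones at the back first

## Robot

A 6-joint arm with a two-finger parallel gripper is mounted at the origin on the work surface. World frame = base frame: x ahead of the robot, y to its left, z up, the work surface at z = 0. Lengths are in m, angles in rad, forces in N, time in s.
With the tool pointing down it reaches from about 0.3 to 0.875 m from the base axis. Payload 6.4 kg.
Tool frame: the origin (TCP) lies where the fingers leave the gripper's body, on its centre line; the fingertips stand env.tip_reach ahead of it and the grasp point (between the pads) lies 45 mm ahead of it (env.tip_reach is the distance from the TCP to the fingertips, in m); z points along the fingers, y is the line along which they close (so a half turn about z gives the same grasp; the last joint's range is limited). The gripper opens to 88 mm and grips with 3 to 60 N. Pads are 18 mm wide; open, the fingers measure 123 mm over their backs; the gripper's body (75 mm by 187 mm) begins 45 mm behind the grasp point.
Start: joints at [-1.457, 0.181, 1.607, -0, 1.354, -0.206], TCP at [0.181, -0.546, 0.303] pointing down, gripper open.
Joint ranges: [-2.99, 2.99], [-0.89, 2.07], [0.3, 2.58], [-1.14, 4.28], [0, 2.63], [-3.12, 3.12]. Speed limits (rad/s): [2.57, 2.57, 3.01, 3.14, 3.14, 3.14].

## Interface

Orientations are given as [roll, pitch, yaw] about the fixed x, y, z axes, in that order (R = Rz(yaw) Ry(pitch) Rx(roll)).
In Python, from bench import env, optics gives the robot as it stands. The module is installed in compiled form; this text tells all that it offers.
- The arm moves only by the tool step_arm, never from a script. Its argument "plan" is a list of rows, each an object of numbers: "tx", "ty", "tz": the shift along the tool's x, y, z as a fraction of full scale; "wx", "wy", "wz": the turn, a rotation vector about the tool's x, y, z as a fraction of full scale. In form: [{"tx": .., "ty": .., "tz": .., "wx": .., "wy": .., "wz": ..}, ...]. A call has 1 to 10 rows; each row shifts and turns the commanded pose from where the row before left it, along the tool's axes as they then stand; what a row does not reach is not made up. Full scale, the value 1, is 0.03 m for a shift and 0.15 rad for a turn. A row lasts 1/8 s, in which the tool goes at most 62.5 mm and 10.7 degrees, less where a joint would pass 70% of its speed; a pose out of reach is approached as far as the arm can. A call with a number of a shift or a turn outside -1 to 1 is refused whole. A call with a gripper value outside its range is refused whole. "hand" is the closure, from 0 (fully open) to 1 (shut), set as the call begins (left out, the last holds). The fingers move at their own pace and stop on an object; the grip force is fixed at half the most. Time passes only in rows, so rows that do not move let the fingers close. It gives the time, the measured TCP pose, the force, the opening and the grip force at its end, in the units of the state.
- env.sense(): the state, without advancing time (a new reading comes with each control period).
- optics.camera(name): name is "scene" or "top"; returns a dict with "frame" (480x640x3 uint8, red, green, blue), "fx", "fy", "cx", "cy" (pixels), "view" (4x4, takes a point from world to camera coordinates). Camera axes: x right, y down, z forward; pixel columns grow to the right and rows downward; lengths in m; the calibration is good to about 2 mm. A picture is of the moment at which its call begins. There is no depth.
- env.close_job(): hands the job in; it is judged then, once.
The state is a dict: "time_s": time; "joint_positions": joint angles; "qvel": joint speeds; "joint_efforts": joint torques, N m; "position": TCP position; "ee_rot": TCP orientation; "force": force on the tool from outside, world axes, zero at the start; "wrist_torque": the same for the moment, N m; "width": finger opening in m; "finger_force": force on a finger pad.
Only numpy, scipy, OpenCV 4.12 (cv2) and the standard library are available. Lean on these libraries where they do the work, as an engineer would, in place of code of your own. Each camera call takes 0.05 s, during which the arm holds its last target. There are 200 camera calls.

## Task

One of the two tall square bottles has fallen over: stand it up on the table and let go of it, so that it can be taken again from above by its cap. Then load the wooden carrier: the two tall bottles first, upright, one in each of the two back compartments, and only after both are in, the short glass jar upright in the low front compartment. Put things down without dropping them, do not tip over the bottle and the jar that are standing, and leave the tape roll, mixing cup, tin and rubber comb where they are.

Things in the scene. Friction and masses are not known exactly. Their poses are not given: they have to be found in the camera images.
- fallen_mid (a point): The fallen bottle, lying on a flat side, cap pointing to the left (+y) and somewhat towards the robot. White square plastic bottle, 190 mm tall: body 52 x 52 x 140 mm, shoulder to 150, neck 26 mm across to 160, round grey cap 34 mm across from 160 to 190; 0.2 to 0.4 kg. Point: on the axis, 95 mm from base and from cap top; z base to cap, x, y square to the flat sides. It can be gripped by the cap, the hand leaning 45 degrees out past the cap, and swung up about its base edge.
- standing_mid (a point): The other tall bottle, standing on the table. White square plastic bottle, 190 mm tall: body 52 x 52 x 140 mm, shoulder to 150, neck 26 mm across to 160, round grey cap 34 mm across from 160 to 190; 0.2 to 0.4 kg. Point: on the axis, 95 mm from base and from cap top; z base to cap, x, y square to the flat sides. 
- jar_mid (a point): Short round glass jar with a flat steel lid, standing upright on the table; 56 mm in diameter, 75 mm tall (lid the same diameter, the top 18 mm), 0.15 to 0.31 kg. This point is on its axis half-way up (37.5 mm); z up.
- carrier: Open plywood bottle carrier fixed to the table, 172 (x) by 162 mm (y), floor 12 mm thick, outer walls 8 mm. Origin: centre of its underside; x from low front (robot's side) to high back, y left, z up. Wall tops above the table: back 110 mm, sides 80 mm at the back compartments and 40 mm at the front one, inner walls 70 mm, front 40 mm.
- cell_left (a point): Floor centre of the left (+y) back compartment, 66 x 66 mm inside; 45 mm behind and 40 mm left of the carrier's origin, 12 mm above the table; axes as the carrier's. A 14 mm partition separates it from the right one.
- cell_right (a point): Floor centre of the right (-y) back compartment, 66 x 66 mm inside; 45 mm behind and 40 mm right of the carrier's origin, 12 mm above the table; axes as the carrier's.
- trough (a point): Floor centre of the front compartment, 80 mm (x) by 146 mm (y) inside; 38 mm in front of the carrier's origin, 12 mm above the table; axes as the carrier's.
- tape: Bystander: roll of masking tape lying flat, 96 mm in diameter, 24 mm high; origin under its centre.
- cup: Bystander: white plastic mixing cup, 80 mm in diameter, 55 mm high; origin under its centre.
- tin: Bystander: closed steel tin 74 mm in diameter, 60 mm high; origin under its centre.
- grain_comb: Bystander: black rubber graining comb lying flat, 110 x 50 x 12 mm; origin under its centre.
Things that resemble listed ones, but are neither listed nor needed, are in the scene too. What is shaped like the part that bears jar_mid but turquoise is not meant. Leave any blue look-alike of the part that bears standing_mid alone.

How it is judged:
By the outcome, as a careful person would: the job done as asked, in the order asked, and still so for the second after the job is handed in, with the robot touching nothing.
It also fails if it takes over 69 s, if anything falls off the work surface, if the arm or the gripper's body presses on something with over 40 N, if the wrist force passes 120 N, or if a joint passes its speed limit or range.

## Working session

There is one attempt and no reset: what is moved stays moved. The work goes in short steps, Python scripts to look and compute and a tool call to move; the robot and the scene stay as the last step left them, time stands still between calls to the robot, and variables do not carry over. Pictures are saved under pics/ and viewed, at most 11 in all, crops included, and the job is handed in when it is done.

Besides the shell and the picture viewer there is one more tool, called in YAML: its name, and indented under it one key for each argument. step_arm: Moves the arm, as the interface text tells. Its arguments: {"type":"object","properties":{"plan":{"type":"array","items":{"type":"object","properties":{"tx":{"type":"number"},"ty":{"type":"number"},"tz":{"type":"number"},"wx":{"type":"number"},"wy":{"type":"number"},"wz":{"type":"number"}}}},"hand":{"type":"number"}},"required":["plan"]}

```bash
mkdir -p pics; python3 - <<'E'
from bench import env, optics
import cv2, numpy as np
s=env.sense(); print(s['time_s'],s['position'],s['ee_rot'],s['width'],env.tip_reach)
for n in ("scene","top"):
    c=optics.camera(n); cv2.imwrite(f"pics/{n}0.png",c["frame"][:,:,::-1]); print(n,c['fx'],c['fy'],c['cx'],c['cy']); print(np.round(c['view'],4).tolist())
E
```

```text
0.0 [ 0.18073929 -0.54542411  0.30184658] [-3.13992978e+00 -3.59428350e-04  3.19810005e-01] 0.08796408737700412 0.064
scene 556.2610528530148 556.2610528530148 331.4555547670658 236.30820266038938
[[0.8055, 0.5923, 0.0162, -0.3372], [0.4382, -0.5771, -0.6892, -0.1989], [-0.3989, 0.5622, -0.7244, 1.7332], [0.0, 0.0, 0.0, 1.0]]
top 471.1274912825548 471.1274912825548 319.0470885804155 226.82582080453963
[[0.0279, -0.9996, 0.0003, -0.0857], [-0.9954, -0.0278, -0.0912, 0.5081], [0.0911, 0.0023, -0.9958, 0.9692], [0.0, 0.0, 0.0, 1.0]]
```

View pics/scene0.png

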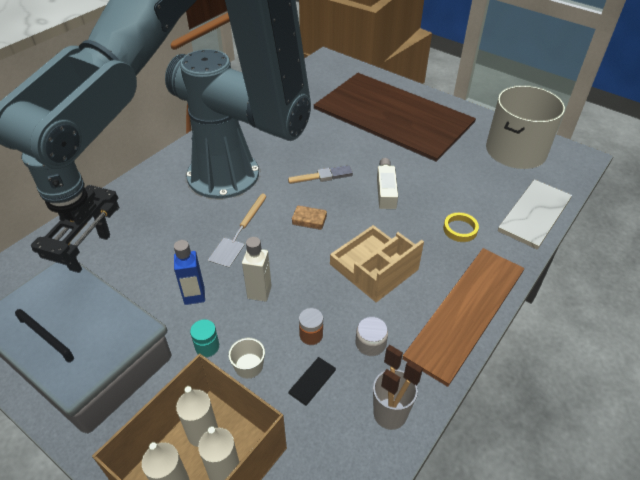

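View pics/top0.png

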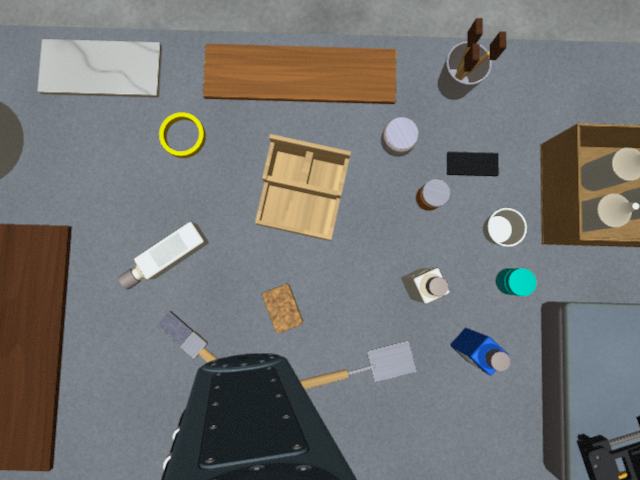

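The scene view shows the white standing bottle at (256,268) with its blue look-alike at (188,272). The amber jar is at (311,325), with the turquoise look-alike at (204,337) and the larger tin at (372,335) as things it could be mistaken for. The fallen bottle is at (387,185) and the carrier at (377,262). In the top view the same things are: fallen cap (128,279), fallen base (195,233), standing bottle (432,286), jar (434,194) and carrier (303,187). I choose the white bottle and the amber jar, and will check both in a close crop.

```bash
python3 - <<'E'
import cv2, numpy as np
def crop(im,x,y,w,h,k):
    c=cv2.resize(im[y:y+h,x:x+w],None,fx=k,fy=k,interpolation=cv2.INTER_CUBIC)
    for i in range((-x)%10,w,10):
        X=(x+i); cv2.line(c,(i*k,0),(i*k,4 if X%50 else 10),(0,0,255),1)
        if X%20==0: cv2.putText(c,str(X),(i*k-8,20),0,.35,(0,255,255),1)
    for i in range((-y)%10,h,10):
        Y=y+i; cv2.line(c,(0,i*k),(4 if Y%50 else 10,i*k),(0,0,255),1)
        if Y%20==0: cv2.putText(c,str(Y),(6,i*k+4),0,.35,(0,255,255),1)
    return c
t=cv2.imread('pics/top0.png'); s=cv2.imread('pics/scene0.png')
a=np.hstack([crop(t,110,215,100,75,4),crop(t,250,125,100,75+0,4)])
b=np.hstack([crop(t,400,170,100,75,4),crop(t,400,235,100,75,4)])
cv2.imwrite('pics/tm.png',np.vstack([a,b]))
a=np.hstack([crop(s,340,145,100,75,4),crop(s,325,225,100,75,4)])
b=np.hstack([crop(s,215,230,100,75,4),crop(s,270,290,100,75,4)])
cv2.imwrite('pics/sm.png',np.vstack([a,b]))
E
```

```text
(no output)
```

View pics/tm.png

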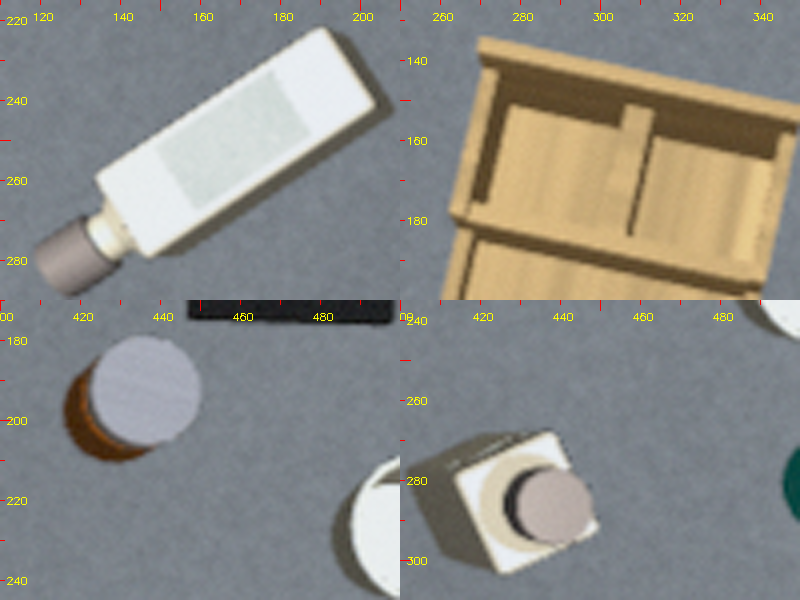

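View pics/sm.png

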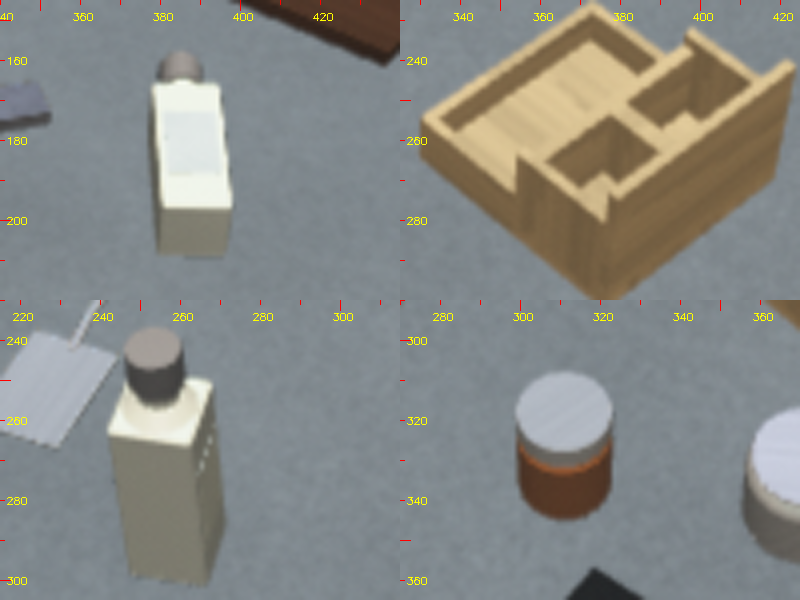

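The crops confirm the choice: a plain white bottle with its cap at top (439,286.8), and the amber jar with a steel lid at top (436.3,192.5). The corner pixels I read off go into the triangulation next.

```bash
cat > h.py <<'E'
import numpy as np
from scipy.spatial.transform import Rotation as R
from scipy.optimize import least_squares
CAM={'s':(556.261,331.456,236.308,np.array([[0.8055,0.5923,0.0162,-0.3372],[0.4382,-0.5771,-0.6892,-0.1989],[-0.3989,0.5622,-0.7244,1.7332]])),
 't':(471.127,319.047,226.826,np.array([[0.0279,-0.9996,0.0003,-0.0857],[-0.9954,-0.0278,-0.0912,0.5081],[0.0911,0.0023,-0.9958,0.9692]]))}
def proj(k,P):
    f,cx,cy,V=CAM[k]; p=V[:,:3]@P+V[:,3]; return np.array([f*p[0]/p[2]+cx,f*p[1]/p[2]+cy])
def tri(obs):
    r=least_squares(lambda P:np.concatenate([proj(k,P)-uv for k,uv in obs]),[.5,0,.05]); return r.x,np.sqrt(np.mean(r.fun**2))
def onz(k,uv,z):
    r=least_squares(lambda q:proj(k,np.array([q[0],q[1],z]))-uv,[.5,0]); return r.x
def delta(pos,rpy,tpos,tR):
    "shift in tool axes (units of full scale) and rotvec units"
    A=R.from_euler('xyz',rpy); return A.inv().apply(np.array(tpos)-pos)/.03,(A.inv()*tR).as_rotvec()/.15
def toolR(z,y):
    z=np.array(z,float);z/=np.linalg.norm(z);y=np.array(y,float);y-=z*(y@z);y/=np.linalg.norm(y);return R.from_matrix(np.column_stack([np.cross(y,z),y,z]))
E
python3 - <<'E'
from h import *
np.set_printoptions(precision=4,suppress=True)
F=[('Bfar',(190.5,221.75),(397.75,196.5)),('Bnear',(203.75,240.75),(379.5,196.5)),('Sfar',(134.25,259.5),(394.75,166)),('Snear',(147.5,279),(378.25,166.25)),
('jar',(436.25,192.5),(311,317.75)),('cap',(439,286.75),(253.25,241.75)),('carBL',(270,134.5),(423.75,240.5)),('carBR',(350,151),(378,277.5)),('carFL',(256,223),(373,225.75)),('carFR',(331,239),(330.5,255.5))]
for n,a,b in F: P,e=tri([('t',a),('s',b)]); print(n,P,round(e,2))
for n,c in (('BL',(270,134.5)),('BR',(350,151))): print(n,onz('t',c,.11))
for n,c in (('FL',(256,223)),('FR',(331,239))): print(n,onz('t',c,.04))
for c in [(190.5,221.75),(203.75,240.75),(134.25,259.5),(147.5,279)]: print('fal',onz('t',c,.052))
for c in [(119,277.2),(128,289)]: print('cap end',onz('t',c,.026))
for c in [(438,268),(449.5,291.75),(425.75,303.25),(414,279.5)]: print('st',onz('t',c,.14))
print('capz',onz('t',(439,286.75),.19),'jar',onz('t',(436.25,192.5),.075))
E
```

```text
Bfar [0.512  0.1951 0.0406] 0.08
Bnear [0.4722 0.1645 0.0413] 0.53
Sfar [0.4312 0.3068 0.0408] 0.28
Snear [0.3917 0.2771 0.0397] 0.05
jar [ 0.5833 -0.3066  0.0672] 0.25
cap [ 0.3973 -0.2834  0.1834] 0.47
carBL [0.6827 0.03   0.1049] 0.1
carBR [ 0.6547 -0.1302  0.0944] 0.89
carFL [0.5146 0.0611 0.0296] 0.25
carFR [ 0.4854 -0.0969  0.0278] 0.17
BL [0.681  0.0293]
BR [ 0.6525 -0.1279]
FL [0.5131 0.0593]
FR [ 0.4842 -0.0969]
fal [0.5108 0.1918]
fal [0.4726 0.1627]
fal [0.4305 0.302 ]
fal [0.392  0.2726]
cap end [0.3933 0.3415]
cap end [0.3695 0.3212]
st [ 0.4296 -0.293 ]
st [ 0.3867 -0.3143]
st [ 0.3646 -0.2709]
st [ 0.4073 -0.249 ]
capz [ 0.3967 -0.2823] jar [ 0.5814 -0.3051]
```

```bash
cat >> h.py <<'E'
from scipy.spatial.transform import Slerp
import json
def down(yaw): return R.from_euler('xyz',[np.pi,0,yaw])
def plan(pos,Rc,way,dec=2):
    "way: list of (pos,R,n). Prints rounded rows; simulates the rounding."
    out=[];p=np.array(pos,float);Q=Rc;p0,R0=p,Q
    for tp,tR,n in way:
        S=Slerp([0,1],R.concatenate([R0,tR]));tp=np.array(tp,float)
        for i in range(1,n+1):
            g=p0+(tp-p0)*i/n;G=S([i/n])[0]
            t=np.round(Q.inv().apply(g-p)/.03,dec);w=np.round((Q.inv()*G).as_rotvec()/.15,dec)
            p=p+Q.apply(t*.03);Q=Q*R.from_rotvec(w*.15)
            out.append(dict(zip(('tx','ty','tz','wx','wy','wz'),(float(v) for v in np.r_[t,w]+0.))))
        p0,R0=tp,tR
    for i in range(0,len(out),10): print('[',',\n'.join(json.dumps({k:v for k,v in r.items() if v}) for r in out[i:i+10]),']')
    m=max(abs(v) for r in out for v in r.values()); print('max',m,'end',np.round(p,4))
    return p,Q
E
python3 - <<'E'
from h import *
np.set_printoptions(precision=4,suppress=True)
print('floor',[tri([('t',proj('t',np.array([x,y,0]))),('s',uv)])[0] for x,y,uv in ((.5108,.1918,(397.75,209)),(.4726,.1627,(380.5,208.5)))])
u=np.array([-.585,.811,0]);u/=np.linalg.norm(u)
z=-u*.7071+np.array([0,0,-.7071]);y=np.array([u[1],-u[0],0])
gp=np.array([.3895,.3192,.026]);T=toolR(z,y);print(T.as_euler('xyz'),gp-.045*z)
plan([.1807,-.5454,.3018],R.from_euler('xyz',[-3.1399,-.0004,.3198]),[((.45,-.1,.33),down(1.2),15),((.36,.3,.30),down(np.arctan2(.811,-.585)),15),(gp-.135*z,T,8)])
E
```

```text
floor [array([ 0.5134,  0.1958, -0.01  ]), array([ 0.474 ,  0.1652, -0.007 ])]
[3.1416 0.7854 2.1957] [0.3709 0.345  0.0578]
[ {"tx": 0.88, "ty": -0.75, "tz": -0.06, "wz": -0.39},
{"tx": 0.92, "ty": -0.7, "tz": -0.06, "wz": -0.39},
{"tx": 0.96, "ty": -0.64, "tz": -0.06, "wz": -0.39},
{"tx": 1.0, "ty": -0.59, "tz": -0.06, "wz": -0.39},
{"tx": 1.03, "ty": -0.53, "tz": -0.07, "wz": -0.4},
{"tx": 1.06, "ty": -0.46, "tz": -0.06, "wz": -0.39},
{"tx": 1.08, "ty": -0.4, "tz": -0.06, "wz": -0.39},
{"tx": 1.11, "ty": -0.34, "tz": -0.06, "wz": -0.39},
{"tx": 1.12, "ty": -0.27, "tz": -0.06, "wy": -0.01, "wz": -0.39},
{"tx": 1.14, "ty": -0.21, "tz": -0.06, "wx": -0.01, "wz": -0.39} ]
[ {"tx": 1.15, "ty": -0.14, "tz": -0.07, "wz": -0.39},
{"tx": 1.15, "ty": -0.07, "tz": -0.06, "wz": -0.39},
{"tx": 1.16, "ty": -0.01, "tz": -0.06, "wz": -0.4},
{"tx": 1.16, "ty": 0.07, "tz": -0.06, "wz": -0.39},
{"tx": 1.14, "ty": 0.13, "tz": -0.07, "wz": -0.39},
{"tx": 0.76, "ty": -0.51, "tz": 0.07, "wz": -0.44},
{"tx": 0.79, "ty": -0.45, "tz": 0.07, "wz": -0.44},
{"tx": 0.82, "ty": -0.41, "tz": 0.06, "wz": -0.45},

[... 363 characters left out ...]
},
{"tx": 0.91, "ty": 0.06, "tz": 0.06, "wz": -0.45},
{"tx": 0.9, "ty": 0.13, "tz": 0.07, "wz": -0.44},
{"tx": 0.89, "ty": 0.18, "tz": 0.07, "wz": -0.44},
{"tx": 0.88, "ty": 0.25, "tz": 0.06, "wz": -0.44},
{"tx": 0.86, "ty": 0.3, "tz": 0.07, "wz": -0.45} ]
[ {"tx": 0.39, "ty": 0.14, "tz": 0.74, "wy": -0.65},
{"tx": 0.46, "ty": 0.15, "tz": 0.7, "wy": -0.66},
{"tx": 0.53, "ty": 0.15, "tz": 0.66, "wy": -0.65},
{"tx": 0.59, "ty": 0.14, "tz": 0.6, "wy": -0.66},
{"tx": 0.65, "ty": 0.15, "tz": 0.53, "wy": -0.65},
{"tx": 0.69, "ty": 0.15, "tz": 0.48, "wy": -0.66},
{"tx": 0.74, "ty": 0.14, "tz": 0.4, "wy": -0.65},
{"tx": 0.77, "ty": 0.15, "tz": 0.32, "wy": -0.65} ]
max 1.16 end [0.3336 0.3966 0.1216]
```

step_arm:
  plan:
    - {"tx": 0.9,"ty": -0.75,"wz": -0.4}
    - {"tx": 0.9,"ty": -0.7,"wz": -0.4}
    - {"tx": 0.95,"ty": -0.65,"wz": -0.4}
    - {"tx": 1,"ty": -0.6,"wz": -0.4}
    - {"tx": 1,"ty": -0.55,"wz": -0.4}
    - {"tx": 1,"ty": -0.45,"wz": -0.4}
    - {"tx": 1,"ty": -0.4,"wz": -0.4}
    - {"tx": 1,"ty": -0.35,"wz": -0.4}
    - {"tx": 1,"ty": -0.3,"wz": -0.4}
    - {"tx": 1,"ty": -0.2,"wz": -0.4}
  hand: 0

```text
validation failed for argument at $.pl...
```

step_arm:
  plan:
    - {"tx": 1,"ty": -0.2,"wz": -0.4}
    - {"tx": 1,"ty": -0.1,"wz": -0.4}
    - {"tx": 1,"wz": -0.4}
    - {"tx": 1,"wz": -0.4}
    - {"tx": 1,"wz": -0.4}
    - {"tx": 0.9,"ty": -0.3,"wz": -0.4}
    - {"tx": 0.9,"ty": -0.3,"wz": -0.4}
    - {"tx": 0.9,"ty": -0.3,"wz": -0.45}
    - {"tx": 0.9,"ty": -0.3,"wz": -0.45}
    - {"tx": 0.9,"ty": -0.3,"wz": -0.45}

```text
validation failed for argument at $.pl...
```

step_arm:
  plan:
    - {"tx": 0.9,"ty": -0.2,"wz": -0.45}
    - {"tx": 0.9,"ty": -0.2,"wz": -0.45}
    - {"tx": 0.9,"ty": -0.1,"wz": -0.45}
    - {"tx": 0.9,"wz": -0.45}
    - {"tx": 0.9,"wz": -0.45}
    - {"tx": 0.9,"wz": -0.45}
    - {"tx": 0.9,"wz": -0.45}

```text
validation failed for argument at $.pl...
```

step_arm:
  plan:
    - {"tx": 0.9,"ty": -0.75,"tz": 0,"wx": 0,"wy": 0,"wz": -0.4}
    - {"tx": 0.9,"ty": -0.7,"tz": 0,"wx": 0,"wy": 0,"wz": -0.4}
    - {"tx": 0.95,"ty": -0.65,"tz": 0,"wx": 0,"wy": 0,"wz": -0.4}
    - {"tx": 1,"ty": -0.6,"tz": 0,"wx": 0,"wy": 0,"wz": -0.4}
    - {"tx": 1,"ty": -0.55,"tz": 0,"wx": 0,"wy": 0,"wz": -0.4}
    - {"tx": 1,"ty": -0.45,"tz": 0,"wx": 0,"wy": 0,"wz": -0.4}
    - {"tx": 1,"ty": -0.4,"tz": 0,"wx": 0,"wy": 0,"wz": -0.4}
    - {"tx": 1,"ty": -0.35,"tz": 0,"wx": 0,"wy": 0,"wz": -0.4}
    - {"tx": 1,"ty": -0.3,"tz": 0,"wx": 0,"wy": 0,"wz": -0.4}
    - {"tx": 1,"ty": -0.2,"tz": 0,"wx": 0,"wy": 0,"wz": -0.4}
  hand: 0

```text
time_s: 1.35
position: [0.3456, -0.2565, 0.3024]
ee_rot: [-3.141, -0.0, 0.922]
force: [0.2, -0.5, 0.1]
width: 0.0883
finger_force: 0.0
```

step_arm:
  plan:
    - {"tx": 1,"ty": -0.2,"tz": 0,"wx": 0,"wy": 0,"wz": -0.4}
    - {"tx": 1,"ty": -0.1,"tz": 0,"wx": 0,"wy": 0,"wz": -0.4}
    - {"tx": 1,"ty": 0,"tz": 0,"wx": 0,"wy": 0,"wz": -0.4}
    - {"tx": 1,"ty": 0,"tz": 0,"wx": 0,"wy": 0,"wz": -0.4}
    - {"tx": 1,"ty": 0,"tz": 0,"wx": 0,"wy": 0,"wz": -0.4}
    - {"tx": 0.9,"ty": -0.3,"tz": 0,"wx": 0,"wy": 0,"wz": -0.4}
    - {"tx": 0.9,"ty": -0.3,"tz": 0,"wx": 0,"wy": 0,"wz": -0.4}
    - {"tx": 0.9,"ty": -0.3,"tz": 0,"wx": 0,"wy": 0,"wz": -0.4}
    - {"tx": 0.9,"ty": -0.3,"tz": 0,"wx": 0,"wy": 0,"wz": -0.4}
    - {"tx": 0.9,"ty": -0.3,"tz": 0,"wx": 0,"wy": 0,"wz": -0.4}

```text
time_s: 2.6
position: [0.4006, 0.0187, 0.3024]
ee_rot: [-3.141, -0.0, 1.522]
force: [-0.2, 0.5, -0.5]
width: 0.0882
finger_force: 0.0
```

step_arm:
  plan:
    - {"tx": 0.9,"ty": -0.2,"tz": 0,"wx": 0,"wy": 0,"wz": -0.4}
    - {"tx": 0.9,"ty": -0.2,"tz": 0,"wx": 0,"wy": 0,"wz": -0.4}
    - {"tx": 0.9,"ty": -0.1,"tz": 0,"wx": 0,"wy": 0,"wz": -0.4}
    - {"tx": 0.9,"ty": 0,"tz": 0,"wx": 0,"wy": 0,"wz": -0.4}
    - {"tx": 0.9,"ty": 0,"tz": 0,"wx": 0,"wy": 0,"wz": -0.4}
    - {"tx": 0.9,"ty": 0,"tz": 0,"wx": 0,"wy": 0,"wz": -0.4}
    - {"tx": 0.9,"ty": 0,"tz": 0,"wx": 0,"wy": 0,"wz": -0.4}

```text
time_s: 3.48
position: [0.3614, 0.2047, 0.3024]
ee_rot: [-3.141, -0.0, 1.942]
force: [0.0, -0.9, -0.4]
width: 0.0881
finger_force: 0.0
```

```bash
python3 - <<'E'
from h import *
from bench import env
s=env.sense();print(s['position'],s['ee_rot'],s['joint_positions'])
u=np.array([-.585,.811,0]);u/=np.linalg.norm(u)
z=-u*.7071+np.array([0,0,-.7071]);y=np.array([u[1],-u[0],0])
gp=np.array([.3895,.3192,.026]);T=toolR(z,y)
plan(s['position'],R.from_euler('xyz',s['ee_rot']),[(gp-.135*z,T,9)])
E
```

```text
[0.36136951 0.2047144  0.30242667] [-3.14109133e+00 -7.12633711e-05  1.94179014e+00] [ 2.27840463e-01 -1.97706743e-01  1.98322298e+00 -1.00988882e-06
  1.35658277e+00 -1.43153153e-01]
[ {"tx": 0.7, "ty": 0.16, "tz": 0.67, "wx": -0.07, "wy": -0.58, "wz": -0.18},
{"tx": 0.75, "ty": 0.18, "tz": 0.61, "wx": -0.08, "wy": -0.58, "wz": -0.18},
{"tx": 0.8, "ty": 0.19, "tz": 0.54, "wx": -0.07, "wy": -0.58, "wz": -0.17},
{"tx": 0.83, "ty": 0.2, "tz": 0.48, "wx": -0.08, "wy": -0.57, "wz": -0.18},
{"tx": 0.87, "ty": 0.22, "tz": 0.4, "wx": -0.07, "wy": -0.58, "wz": -0.18},
{"tx": 0.89, "ty": 0.25, "tz": 0.33, "wx": -0.08, "wy": -0.58, "wz": -0.18},
{"tx": 0.91, "ty": 0.26, "tz": 0.26, "wx": -0.07, "wy": -0.58, "wz": -0.18},
{"tx": 0.93, "ty": 0.28, "tz": 0.18, "wx": -0.07, "wy": -0.58, "wz": -0.18},
{"tx": 0.92, "ty": 0.31, "tz": 0.1, "wx": -0.08, "wy": -0.58, "wz": -0.17} ]
max 0.93 end [0.3336 0.3964 0.1214]
```

step_arm:
  plan:
    - {"tx": 0.7,"ty": 0.16,"tz": 0.67,"wx": -0.07,"wy": -0.58,"wz": -0.18}
    - {"tx": 0.75,"ty": 0.18,"tz": 0.61,"wx": -0.08,"wy": -0.58,"wz": -0.18}
    - {"tx": 0.8,"ty": 0.19,"tz": 0.54,"wx": -0.07,"wy": -0.58,"wz": -0.17}
    - {"tx": 0.83,"ty": 0.2,"tz": 0.48,"wx": -0.08,"wy": -0.57,"wz": -0.18}
    - {"tx": 0.87,"ty": 0.22,"tz": 0.4,"wx": -0.07,"wy": -0.58,"wz": -0.18}
    - {"tx": 0.89,"ty": 0.25,"tz": 0.33,"wx": -0.08,"wy": -0.58,"wz": -0.18}
    - {"tx": 0.91,"ty": 0.26,"tz": 0.26,"wx": -0.07,"wy": -0.58,"wz": -0.18}
    - {"tx": 0.93,"ty": 0.28,"tz": 0.18,"wx": -0.07,"wy": -0.58,"wz": -0.18}
    - {"tx": 0.92,"ty": 0.31,"tz": 0.1,"wx": -0.08,"wy": -0.58,"wz": -0.17}
    - {"tx": 0,"ty": 0,"tz": 0,"wx": 0,"wy": 0,"wz": 0}

```text
time_s: 4.72
position: [0.3328, 0.3957, 0.1184]
ee_rot: [-3.135, 0.787, 2.201]
force: [-0.5, -0.6, 0.1]
width: 0.0883
finger_force: 0.0
```

```bash
python3 - <<'E'
from h import *
from bench import env,optics
import cv2
s=env.sense();print(s['position'],s['ee_rot'],s['joint_positions'])
A=R.from_euler('xyz',s['ee_rot'])
for sg in (1,-1): 
    tip=s['position']+A.apply([0,sg*.044,.064]); print('tip',tip,proj('t',tip),proj('s',tip))
u=np.array([-.585,.811,0]);u/=np.linalg.norm(u)
z=-u*.7071+np.array([0,0,-.7071]);y=np.array([u[1],-u[0],0])
gp=np.array([.3895,.3192,.026]);T=toolR(z,y)
plan(s['position'],A,[(gp-.045*z,T,5)])
ims=[]
for n,(x,yy) in (('top',(75,225)),('scene',(330,110))):
    f=optics.camera(n)['frame'][:,:,::-1]; ims.append(cv2.resize(f[yy:yy+100,x:x+100],None,fx=4,fy=4,interpolation=cv2.INTER_CUBIC))
cv2.imwrite('pics/pg.png',np.hstack(ims))
E
```

```text
[0.33280606 0.39568654 0.11843404] [-3.1347837   0.78728394  2.20094096] [ 0.96317505  0.55449011  1.70459612 -0.76413138  1.30313754  0.70943125]
tip [0.39484425 0.38455386 0.07305423] [ 87.31575095 276.15380933] [398.5672131  140.93466878]
tip [0.32349684 0.333043   0.07347711] [110.73170986 313.35987053] [370.44442079 140.30516394]
[ {"tx": -0.01, "ty": 0.01, "tz": 0.58},
{"tx": -0.01, "ty": 0.01, "tz": 0.59, "wx": -0.01, "wy": 0.01, "wz": 0.01},
{"tx": -0.02, "ty": 0.01, "tz": 0.58},
{"tx": -0.01, "ty": 0.01, "tz": 0.59, "wx": -0.01, "wz": 0.01},
{"tx": -0.01, "ty": 0.01, "tz": 0.58} ]
max 0.59 end [0.3709 0.3452 0.0578]
```

View pics/pg.png

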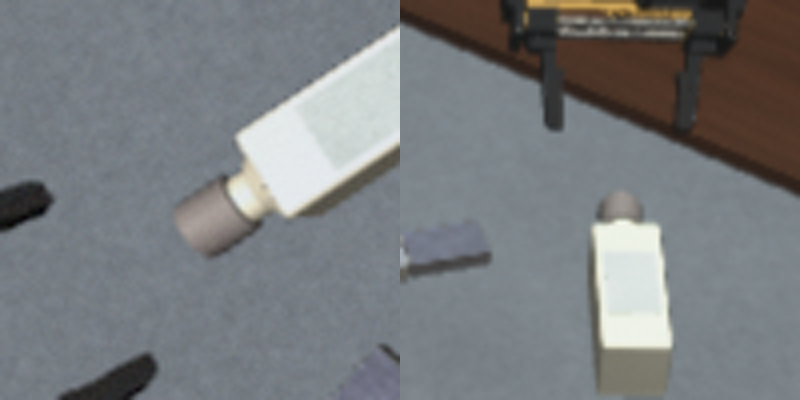

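The crop shows the open fingers at (87,273) and (113,315) in the top view, straddling the axis of the fallen bottle in line with its cap. In the scene view the tips land within 1.5 px of where they should.

step_arm:
  plan:
    - {"tx": -0.01,"ty": 0.01,"tz": 0.58,"wx": 0,"wy": 0,"wz": 0}
    - {"tx": -0.01,"ty": 0.01,"tz": 0.58,"wx": -0.02,"wy": 0.01,"wz": 0.02}
    - {"tx": -0.01,"ty": 0.01,"tz": 0.58,"wx": 0,"wy": 0,"wz": 0}
    - {"tx": -0.01,"ty": 0.01,"tz": 0.58,"wx": 0,"wy": 0,"wz": 0}
    - {"tx": -0.01,"ty": 0.01,"tz": 0.58,"wx": 0,"wy": 0,"wz": 0}
    - {"tx": 0,"ty": 0,"tz": 0,"wx": 0,"wy": 0,"wz": 0}

```text
time_s: 5.58
position: [0.3725, 0.3444, 0.06]
ee_rot: [3.138, 0.785, 2.189]
force: [-0.3, 0.0, -0.2]
width: 0.0882
finger_force: 0.0
```

step_arm:
  plan:
    - {"tx": 0,"ty": 0,"tz": 0,"wx": 0,"wy": 0,"wz": 0}
    - {"tx": 0,"ty": 0,"tz": 0,"wx": 0,"wy": 0,"wz": 0}
    - {"tx": 0,"ty": 0,"tz": 0,"wx": 0,"wy": 0,"wz": 0}
    - {"tx": 0,"ty": 0,"tz": 0,"wx": 0,"wy": 0,"wz": 0}
    - {"tx": 0,"ty": 0,"tz": 0,"wx": 0,"wy": 0,"wz": 0}
  hand: 1

```text
time_s: 6.2
position: [0.3724, 0.346, 0.0613]
ee_rot: [3.134, 0.784, 2.188]
force: [-0.1, -0.6, -0.5]
width: 0.0405
finger_force: 0.0
```

```bash
python3 - <<'E'
from h import *
from bench import env
s=env.sense();print(s['position'],s['ee_rot'],s['joint_positions'],s['width'],s['finger_force'],s['force'])
A=R.from_euler('xyz',s['ee_rot']);p=s['position']
u=np.array([-.585,.811,0]);u/=np.linalg.norm(u)
edge=np.array([.492,.1772,0]); ax=np.array([u[1],-u[0],0])
# raising u towards z: rotation about u x z
ax=np.cross(u,[0,0,1])
way=[]
for k in range(1,19):
    Q=R.from_rotvec(ax*np.pi/2*k/18); way.append((edge+[0,0,.002*min(1,k/3)]+Q.apply(p-edge),Q*A,1))
plan(p,A,way)
E
```

```text
[0.37243476 0.34603803 0.06134484] [3.13373459 0.78432388 2.18828949] [ 0.85242146  0.61982629  1.76773157 -0.85510171  1.14982488  0.75834842] 0.04045133093681753 0.0 [-0.14554888 -0.57180997 -0.54710067]
[ {"tx": -0.58, "tz": -0.29, "wy": 0.58},
{"tx": -0.58, "ty": 0.01, "tz": -0.29, "wx": 0.01, "wy": 0.58},
{"tx": -0.57, "tz": -0.3, "wy": 0.59},
{"tx": -0.57, "tz": -0.27, "wy": 0.58, "wz": 0.01},
{"tx": -0.56, "ty": 0.01, "tz": -0.28, "wy": 0.58},
{"tx": -0.56, "tz": -0.27, "wx": 0.01, "wy": 0.58},
{"tx": -0.57, "ty": 0.01, "tz": -0.28, "wy": 0.58},
{"tx": -0.56, "tz": -0.28, "wy": 0.58},
{"tx": -0.57, "tz": -0.27, "wx": 0.01, "wy": 0.59},
{"tx": -0.56, "ty": 0.01, "tz": -0.28, "wy": 0.58, "wz": 0.01} ]
[ {"tx": -0.56, "tz": -0.27, "wy": 0.58},
{"tx": -0.57, "tz": -0.28, "wx": 0.01, "wy": 0.58},
{"tx": -0.56, "ty": 0.01, "tz": -0.27, "wy": 0.58},
{"tx": -0.57, "tz": -0.28, "wy": 0.58},
{"tx": -0.56, "ty": 0.01, "tz": -0.27, "wx": 0.01, "wy": 0.59},
{"tx": -0.56, "tz": -0.28, "wy": 0.58},
{"tx": -0.57, "tz": -0.27, "wy": 0.58, "wz": 0.01},
{"tx": -0.56, "ty": 0.01, "tz": -0.28, "wy": 0.58} ]
max 0.59 end [0.5295 0.1286 0.2089]
```

step_arm:
  plan:
    - {"tx": 0,"ty": 0,"tz": 0.05,"wx": 0,"wy": 0,"wz": 0}
    - {"tx": 0,"ty": 0,"tz": 0,"wx": 0,"wy": 0,"wz": 0}
    - {"tx": 0,"ty": 0,"tz": 0,"wx": 0,"wy": 0,"wz": 0}

```text
time_s: 6.58
position: [0.3732, 0.3454, 0.0607]
ee_rot: [3.133, 0.785, 2.188]
force: [-3.3, 2.0, 5.5]
width: 0.0333
finger_force: 30.0
```

step_arm:
  plan:
    - {"tx": -0.58,"ty": 0,"tz": -0.29,"wx": 0,"wy": 0.58,"wz": 0}
    - {"tx": -0.58,"ty": 0,"tz": -0.29,"wx": 0,"wy": 0.58,"wz": 0}
    - {"tx": -0.57,"ty": 0,"tz": -0.3,"wx": 0,"wy": 0.58,"wz": 0}
    - {"tx": -0.57,"ty": 0,"tz": -0.28,"wx": 0,"wy": 0.58,"wz": 0}
    - {"tx": -0.57,"ty": 0,"tz": -0.28,"wx": 0,"wy": 0.58,"wz": 0}
    - {"tx": -0.57,"ty": 0,"tz": -0.28,"wx": 0,"wy": 0.58,"wz": 0}
    - {"tx": -0.57,"ty": 0,"tz": -0.28,"wx": 0,"wy": 0.58,"wz": 0}
    - {"tx": -0.57,"ty": 0,"tz": -0.28,"wx": 0,"wy": 0.58,"wz": 0}

```text
time_s: 7.58
position: [0.424, 0.2725, 0.182]
ee_rot: [3.136, 0.085, 2.193]
force: [-0.6, -0.5, -3.3]
width: 0.0334
finger_force: 30.0
```

```bash
python3 - <<'E'
from h import *
from bench import env
s=env.sense();print(s['position'],s['ee_rot'],s['joint_positions'],s['width'],s['finger_force'],s['force'])
A=R.from_euler('xyz',s['ee_rot']);p=s['position']
A0=R.from_euler('xyz',[3.133,.785,2.188]);p0=np.array([.3732,.3454,.0607])
u=np.array([-.585,.811,0]);u/=np.linalg.norm(u)
edge=np.array([.492,.1772,0]);ax=np.cross(u,[0,0,1]);print('turn',(A*A0.inv()).as_rotvec()/1, ax)
th=(A*A0.inv()).as_rotvec()@ax;n=int(np.ceil((np.pi/2-th)/.085))
way=[]
for k in range(1,n+1):
    Q=R.from_rotvec(ax*(th+(np.pi/2-th)*k/n)); way.append((edge+[0,0,.002]+Q.apply(p0-edge),Q*A0,1))
plan(p,A,way)
E
```

```text
[0.42403051 0.27252349 0.18200541] [3.13588252 0.08526101 2.19323299] [ 0.37614875  0.16889864  1.88999373 -0.09330577  1.05817607 -0.20174061] 0.03338773037324925 30.003274474292994 [-0.58411274 -0.52723852 -3.33620353]
turn [0.56802569 0.4086422  0.00377749] [ 0.8110219  0.5850158 -0.       ]
[ {"tx": -0.46, "ty": 0.05, "tz": -0.22, "wx": 0.02, "wy": 0.53, "wz": 0.02},
{"tx": -0.51, "tz": -0.25, "wy": 0.53},
{"tx": -0.5, "ty": 0.01, "tz": -0.26, "wy": 0.52, "wz": 0.01},
{"tx": -0.51, "tz": -0.25, "wx": 0.01, "wy": 0.53},
{"tx": -0.51, "tz": -0.25, "wy": 0.53},
{"tx": -0.51, "ty": 0.01, "tz": -0.25, "wy": 0.53},
{"tx": -0.51, "tz": -0.25, "wx": 0.01, "wy": 0.53},
{"tx": -0.5, "tz": -0.25, "wy": 0.52},
{"tx": -0.51, "ty": 0.01, "tz": -0.25, "wy": 0.53},
{"tx": -0.51, "tz": -0.25, "wy": 0.53, "wz": 0.01} ]
[ {"tx": -0.51, "tz": -0.26, "wx": 0.01, "wy": 0.53} ]
max 0.53 end [0.5292 0.129  0.2079]
```

step_arm:
  plan:
    - {"tx": -0.46,"ty": 0.05,"tz": -0.22,"wx": 0.02,"wy": 0.53,"wz": 0.02}
    - {"tx": -0.51,"ty": 0,"tz": -0.25,"wx": 0,"wy": 0.53,"wz": 0}
    - {"tx": -0.51,"ty": 0,"tz": -0.25,"wx": 0,"wy": 0.53,"wz": 0}
    - {"tx": -0.51,"ty": 0,"tz": -0.25,"wx": 0,"wy": 0.53,"wz": 0}
    - {"tx": -0.51,"ty": 0.01,"tz": -0.25,"wx": 0,"wy": 0.53,"wz": 0}
    - {"tx": -0.51,"ty": 0,"tz": -0.25,"wx": 0,"wy": 0.53,"wz": 0}
    - {"tx": -0.51,"ty": 0,"tz": -0.25,"wx": 0,"wy": 0.53,"wz": 0}
    - {"tx": -0.51,"ty": 0,"tz": -0.25,"wx": 0,"wy": 0.53,"wz": 0}
    - {"tx": -0.51,"ty": 0,"tz": -0.25,"wx": 0,"wy": 0.53,"wz": 0}

```text
time_s: 8.7
position: [0.5098, 0.1553, 0.2143]
ee_rot: [3.139, -0.63, 2.192]
force: [-0.6, 0.1, -1.7]
width: 0.0332
finger_force: 30.0
```

```bash
cat > sw.py <<'E'
from h import *
from bench import env
s=env.sense();print(s['position'],s['ee_rot'],s['width'],s['finger_force'],s['force'],s['wrist_torque'])
A=R.from_euler('xyz',s['ee_rot']);p=s['position']
A0=R.from_euler('xyz',[3.133,.785,2.188]);p0=np.array([.3732,.3454,.0607])
u=np.array([-.585,.811,0]);u/=np.linalg.norm(u)
edge=np.array([.492,.1772,0]);ax=np.cross(u,[0,0,1])
th=(A*A0.inv()).as_rotvec()@ax;print('deg',np.degrees(th));n=max(1,int(np.ceil((np.pi/2-th)/.06)))
way=[]
for k in range(1,n+1):
    Q=R.from_rotvec(ax*(th+(np.pi/2-th)*k/n)); way.append((edge+[0,0,.002]+Q.apply(p0-edge),Q*A0,1))
plan(p,A,way)
E
python3 sw.py
```

```text
[0.50979522 0.15525546 0.21433852] [ 3.1387687  -0.62972201  2.19172856] 0.03317672822866071 30.00448789447546 [-0.58368459  0.12389711 -1.70667339] [-0.41605244 -0.21596258  0.01519119]
deg 81.05810056020164
[ {"tx": -0.31, "ty": 0.02, "tz": -0.18, "wx": 0.01, "wy": 0.35, "wz": 0.02},
{"tx": -0.34, "tz": -0.17, "wx": 0.01, "wy": 0.34},
{"tx": -0.33, "tz": -0.17, "wy": 0.35} ]
max 0.35 end [0.5292 0.129  0.2079]
```

step_arm:
  plan:
    - {"tx": -0.31,"ty": 0.02,"tz": -0.18,"wx": 0.01,"wy": 0.35,"wz": 0.02}
    - {"tx": -0.34,"ty": 0,"tz": -0.17,"wx": 0,"wy": 0.34,"wz": 0}
    - {"tx": -0.33,"ty": 0,"tz": -0.17,"wx": 0,"wy": 0.33,"wz": 0}
    - {"tx": 0,"ty": 0,"tz": 0,"wx": 0,"wy": 0,"wz": 0}
    - {"tx": 0,"ty": 0,"tz": 0,"wx": 0,"wy": 0,"wz": 0}

```text
time_s: 9.32
position: [0.5287, 0.1297, 0.2078]
ee_rot: [-3.14, -0.781, 2.187]
force: [-1.3, -0.2, 0.2]
width: 0.0331
finger_force: 30.0
```

```bash
python3 sw.py; python3 - <<'E'
from bench import optics
import cv2,numpy as np
ims=[]
for n,(x,y) in (('top',(150,170)),('scene',(330,100))):
    f=optics.camera(n)['frame'][:,:,::-1]; ims.append(cv2.resize(f[y:y+120,x:x+100],None,fx=4,fy=4,interpolation=cv2.INTER_CUBIC))
cv2.imwrite('pics/up.png',np.hstack(ims))
E
```

```text
[0.52874991 0.12965669 0.20778794] [-3.13970091 -0.78058445  2.18745808] 0.033085740061610906 30.001246109604836 [-1.34391147 -0.19660184  0.24707037] [-0.12549969 -0.13772059  0.0926832 ]
deg 89.70295247705955
[ {"tx": -0.01, "tz": -0.02, "wx": 0.01, "wy": 0.03} ]
max 0.03 end [0.5291 0.1291 0.208 ]
```

View pics/up.png

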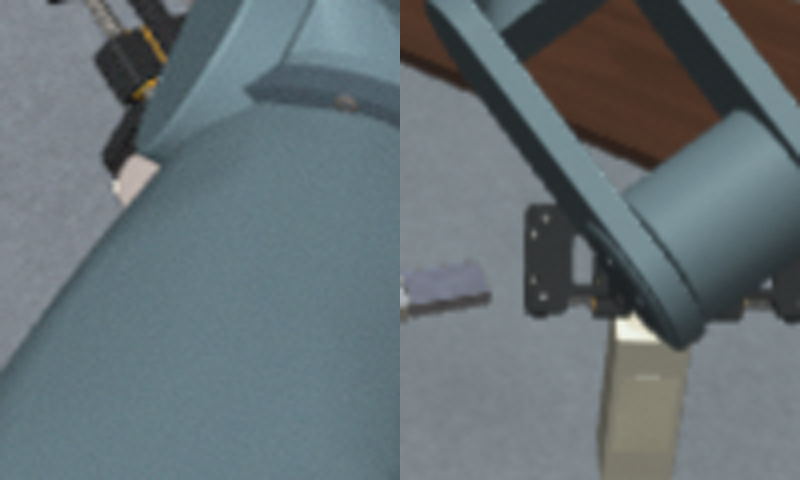

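The bottle is upright under the hand, its body vertical in the scene crop at about (645,410), and the wrist force is near zero, so the table carries it. I release it.

step_arm:
  plan:
    - {"tx": 0,"ty": 0,"tz": 0,"wx": 0,"wy": 0,"wz": 0}
    - {"tx": 0,"ty": 0,"tz": 0,"wx": 0,"wy": 0,"wz": 0}
    - {"tx": 0,"ty": 0,"tz": 0,"wx": 0,"wy": 0,"wz": 0}
    - {"tx": 0,"ty": 0,"tz": 0,"wx": 0,"wy": 0,"wz": 0}
    - {"tx": 0,"ty": 0,"tz": -0.4,"wx": 0,"wy": 0,"wz": 0}
    - {"tx": 0,"ty": 0,"tz": -0.8,"wx": 0,"wy": 0,"wz": 0}
    - {"tx": 0,"ty": 0,"tz": -1,"wx": 0,"wy": 0,"wz": 0}
    - {"tx": 0,"ty": 0,"tz": -1,"wx": 0,"wy": 0,"wz": 0}
  hand: 0

```text
time_s: 10.42
position: [0.5688, 0.0739, 0.2777]
ee_rot: [-3.141, -0.78, 2.189]
force: [0.4, 0.6, 0.2]
width: 0.0884
finger_force: 0.0
```

```bash
python3 - <<'E'
from h import *
from bench import env
s=env.sense();print(s['position'],s['ee_rot'],s['joint_positions'],s['width'])
z=R.from_euler('xyz',[-3.14,-.7806,2.1875]).apply([0,0,1]);gp=np.array([.5287,.1297,.2078])+.045*z;print('cap',gp)
plan(s['position'],R.from_euler('xyz',s['ee_rot']),[((gp[0],gp[1],.30),down(2.19),7)])
E
```

```text
[0.56883373 0.07385772 0.27772033] [-3.14142792 -0.77958928  2.18867343] [-0.27700773  0.48344846  1.41745656  0.47706509  1.86333039 -0.90454997] 0.08841688209994476
cap [0.51032711 0.15549192 0.17582793]
[ {"tx": 0.41, "tz": 0.26, "wy": -0.74},
{"tx": 0.45, "tz": 0.21, "wy": -0.74},
{"tx": 0.46, "ty": -0.01, "tz": 0.17, "wy": -0.75},
{"tx": 0.48, "tz": 0.11, "wy": -0.74},
{"tx": 0.48, "tz": 0.05, "wy": -0.74, "wz": -0.01},
{"tx": 0.49, "tz": 0.01, "wy": -0.74},
{"tx": 0.49, "tz": -0.06, "wy": -0.75} ]
max 0.75 end [0.5103 0.1555 0.3001]
```

step_arm:
  plan:
    - {"tx": 0.41,"ty": 0,"tz": 0.26,"wx": 0,"wy": -0.74,"wz": 0}
    - {"tx": 0.45,"ty": 0,"tz": 0.21,"wx": 0,"wy": -0.74,"wz": 0}
    - {"tx": 0.46,"ty": 0,"tz": 0.17,"wx": 0,"wy": -0.74,"wz": 0}
    - {"tx": 0.48,"ty": 0,"tz": 0.11,"wx": 0,"wy": -0.74,"wz": 0}
    - {"tx": 0.48,"ty": 0,"tz": 0.05,"wx": 0,"wy": -0.74,"wz": 0}
    - {"tx": 0.49,"ty": 0,"tz": 0,"wx": 0,"wy": -0.74,"wz": 0}
    - {"tx": 0.49,"ty": 0,"tz": -0.06,"wx": 0,"wy": -0.75,"wz": 0}
    - {"tx": 0,"ty": 0,"tz": 0,"wx": 0,"wy": 0,"wz": 0}

```text
time_s: 11.42
position: [0.5095, 0.158, 0.3007]
ee_rot: [3.14, -0.001, 2.192]
force: [0.3, -0.6, 0.3]
width: 0.0881
finger_force: 0.0
```

```bash
python3 - <<'E'
from h import *
from bench import env,optics
import cv2
s=env.sense();print(s['position'],s['ee_rot'],s['joint_positions'])
plan(s['position'],R.from_euler('xyz',s['ee_rot']),[((.5103,.1555,.221),down(2.19),4)])
ims=[]
for n,(x,y) in (('top',(160,125)),('scene',(330,130))):
    f=optics.camera(n)['frame'][:,:,::-1]; ims.append(cv2.resize(f[y:y+140,x:x+100],None,fx=4,fy=4,interpolation=cv2.INTER_CUBIC))
cv2.imwrite('pics/pre2.png',np.hstack(ims))
for P in ((.51,.1555,.19),(.51,.1555,0)): print(proj('t',np.array(P)),proj('s',np.array(P)))
E
```

```text
[0.50946837 0.15798716 0.3006585 ] [ 3.14044492e+00 -8.45097515e-04  2.19185604e+00] [ 7.73899393e-02  8.92495153e-02  1.71400053e+00  1.35352037e-03
  1.33779772e+00 -5.43981452e-01]
[ {"tx": -0.02, "ty": -0.01, "tz": 0.66},
{"tx": -0.02, "tz": 0.67, "wz": 0.01},
{"tx": -0.02, "ty": -0.01, "tz": 0.66, "wx": 0.01},
{"tx": -0.03, "ty": -0.01, "tz": 0.67, "wy": -0.01} ]
max 0.67 end [0.5103 0.1554 0.2209]
[189.78495868 214.74327172] [394.91384764 162.57895736]
[213.82957883 225.02828471] [388.45430965 213.89598878]
```

View pics/pre2.png

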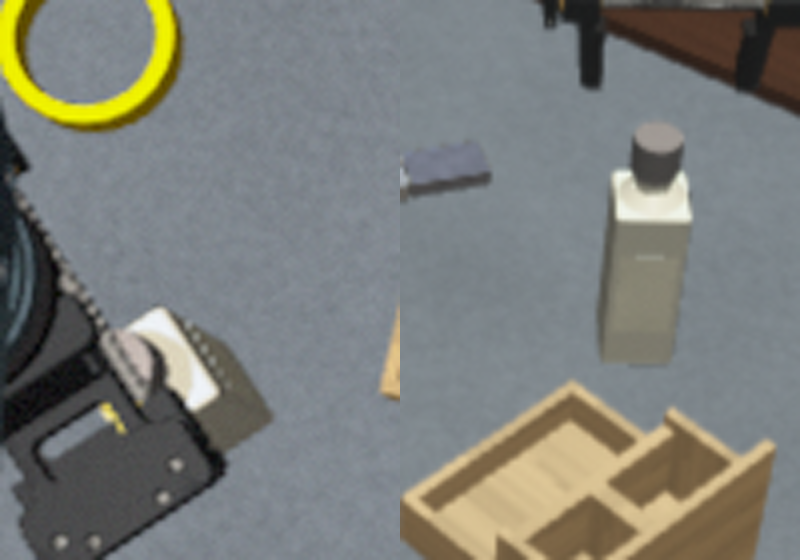

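The bottle stands free. Its cap top in the scene view is at (394.5,164), against a prediction of (394.9,162.6). I take it from above.

step_arm:
  plan:
    - {"tx": -0.02,"ty": 0,"tz": 0.66,"wx": 0,"wy": 0,"wz": 0}
    - {"tx": -0.02,"ty": 0,"tz": 0.67,"wx": 0,"wy": 0,"wz": 0}
    - {"tx": -0.02,"ty": 0,"tz": 0.66,"wx": 0,"wy": 0,"wz": 0}
    - {"tx": -0.02,"ty": 0,"tz": 0.67,"wx": 0,"wy": 0,"wz": 0}

```text
time_s: 12.02
position: [0.512, 0.1534, 0.2185]
ee_rot: [-3.141, -0.003, 2.187]
force: [0.3, 0.2, -0.1]
width: 0.0883
finger_force: 0.0
```

step_arm:
  plan:
    - {"tx": 0,"ty": 0,"tz": 0,"wx": 0,"wy": 0,"wz": 0}
    - {"tx": 0,"ty": 0,"tz": 0,"wx": 0,"wy": 0,"wz": 0}
    - {"tx": 0,"ty": 0,"tz": 0,"wx": 0,"wy": 0,"wz": 0}
    - {"tx": 0,"ty": 0,"tz": 0,"wx": 0,"wy": 0,"wz": 0}
    - {"tx": 0,"ty": 0,"tz": 0,"wx": 0,"wy": 0,"wz": 0}
    - {"tx": 0,"ty": 0,"tz": 0,"wx": 0,"wy": 0,"wz": 0}
    - {"tx": 0,"ty": 0,"tz": 0,"wx": 0,"wy": 0,"wz": 0}
    - {"tx": 0,"ty": 0,"tz": 0,"wx": 0,"wy": 0,"wz": 0}
  hand: 1

```text
time_s: 13.02
position: [0.5113, 0.1548, 0.2197]
ee_rot: [-3.141, -0.001, 2.189]
force: [-2.0, -0.4, 2.6]
width: 0.033
finger_force: 30.0
```

```bash
python3 - <<'E'
from h import *
from bench import env
s=env.sense();p=s['position'];print(p,s['ee_rot'],s['width'],s['finger_force'])
plan(p,R.from_euler('xyz',s['ee_rot']),[((p[0],p[1],.37),down(2.19),6),((.6344,-.0027,.372),down(2.19-.798),12)])
E
```

```text
[0.51133705 0.15476775 0.2196767 ] [-3.14123744e+00 -1.49180978e-03  2.18911876e+00] 0.03296033860188215 29.996208753436804
[ {"tz": -0.84},
{"tz": -0.83},
{"tz": -0.84},
{"tz": -0.83, "wy": -0.01},
{"tz": -0.84},
{"tz": -0.83, "wz": -0.01},
{"tx": -0.55, "ty": 0.02, "tz": -0.01, "wz": 0.45},
{"tx": -0.55, "ty": 0.06, "wz": 0.44},
{"tx": -0.55, "ty": 0.1, "tz": -0.01, "wz": 0.44},
{"tx": -0.54, "ty": 0.14, "wz": 0.45} ]
[ {"tx": -0.53, "ty": 0.16, "tz": -0.01, "wz": 0.44},
{"tx": -0.51, "ty": 0.21, "wz": 0.44},
{"tx": -0.5, "ty": 0.24, "tz": -0.01, "wz": 0.45},
{"tx": -0.49, "ty": 0.27, "tz": -0.01, "wz": 0.44},
{"tx": -0.46, "ty": 0.3, "wz": 0.44},
{"tx": -0.45, "ty": 0.33, "tz": -0.01, "wz": 0.45},
{"tx": -0.42, "ty": 0.36, "wz": 0.44},
{"tx": -0.4, "ty": 0.39, "tz": -0.01, "wz": 0.44} ]
max 0.84 end [ 0.6343 -0.0028  0.3721]
```

step_arm:
  plan:
    - {"tx": 0,"ty": 0,"tz": -0.84,"wx": 0,"wy": 0,"wz": 0}
    - {"tx": 0,"ty": 0,"tz": -0.84,"wx": 0,"wy": 0,"wz": 0}
    - {"tx": 0,"ty": 0,"tz": -0.84,"wx": 0,"wy": 0,"wz": 0}
    - {"tx": 0,"ty": 0,"tz": -0.84,"wx": 0,"wy": 0,"wz": 0}
    - {"tx": 0,"ty": 0,"tz": -0.84,"wx": 0,"wy": 0,"wz": 0}
    - {"tx": 0,"ty": 0,"tz": -0.84,"wx": 0,"wy": 0,"wz": 0}
    - {"tx": -0.55,"ty": 0.02,"tz": 0,"wx": 0,"wy": 0,"wz": 0.45}
    - {"tx": -0.55,"ty": 0.06,"tz": 0,"wx": 0,"wy": 0,"wz": 0.44}
    - {"tx": -0.55,"ty": 0.1,"tz": 0,"wx": 0,"wy": 0,"wz": 0.44}
    - {"tx": -0.54,"ty": 0.14,"tz": 0,"wx": 0,"wy": 0,"wz": 0.45}

```text
time_s: 14.28
position: [0.5524, 0.1017, 0.3692]
ee_rot: [-3.139, -0.002, 1.92]
force: [-0.3, -0.2, -3.4]
width: 0.0334
finger_force: 30.0
```

step_arm:
  plan:
    - {"tx": -0.53,"ty": 0.16,"tz": 0,"wx": 0,"wy": 0,"wz": 0.44}
    - {"tx": -0.51,"ty": 0.21,"tz": 0,"wx": 0,"wy": 0,"wz": 0.44}
    - {"tx": -0.5,"ty": 0.24,"tz": 0,"wx": 0,"wy": 0,"wz": 0.45}
    - {"tx": -0.49,"ty": 0.27,"tz": 0,"wx": 0,"wy": 0,"wz": 0.44}
    - {"tx": -0.46,"ty": 0.3,"tz": 0,"wx": 0,"wy": 0,"wz": 0.44}
    - {"tx": -0.45,"ty": 0.33,"tz": 0,"wx": 0,"wy": 0,"wz": 0.45}
    - {"tx": -0.42,"ty": 0.36,"tz": 0,"wx": 0,"wy": 0,"wz": 0.44}
    - {"tx": -0.4,"ty": 0.39,"tz": 0,"wx": 0,"wy": 0,"wz": 0.44}
    - {"tx": 0,"ty": 0,"tz": 0,"wx": 0,"wy": 0,"wz": 0}
    - {"tx": 0,"ty": 0,"tz": 0,"wx": 0,"wy": 0,"wz": 0}

```text
time_s: 15.52
position: [0.6336, -0.0026, 0.3694]
ee_rot: [-3.138, -0.001, 1.392]
force: [-0.8, -0.2, -4.5]
width: 0.033
finger_force: 30.0
```

```bash
python3 - <<'E'
from h import *
from bench import env,optics
import cv2
s=env.sense();p=s['position'];A=R.from_euler('xyz',s['ee_rot']);print(p,s['ee_rot'],s['width'],s['force'],s['wrist_torque'])
plan(p,A,[((.6344,-.0027,.25),down(1.392),6),((.6344,-.0027,.233),down(1.392),3)])
B=p-[0,0,.2197]
for dx in (1,-1):
  for dy in (1,-1): print(dx,dy,[np.round(proj('s',B+A.apply([dx*.026,dy*.026,-zz])),1) for zz in (0,.14)])
f=optics.camera('scene')['frame'][:,:,::-1]; x,y=320,130
c=cv2.resize(f[y:y+150,x:x+130],None,fx=4,fy=4,interpolation=cv2.INTER_CUBIC);cv2.imwrite('pics/in1.png',c)
E
```

```text
[ 0.6335984  -0.00261716  0.36944336] [-3.13828874e+00 -1.26186236e-03  1.39237670e+00] 0.033014174091428955 [-0.81913191 -0.22321902 -4.53434188] [-0.08105271 -0.0298328  -0.02360984]
[ {"ty": 0.01, "tz": 0.66},
{"tz": 0.67, "wx": -0.01},
{"ty": 0.01, "tz": 0.66},
{"tz": 0.66, "wy": -0.01},
{"ty": 0.01, "tz": 0.67, "wx": -0.01},
{"tz": 0.66},
{"ty": 0.01, "tz": 0.19},
{"tz": 0.19},
{"tz": 0.19} ]
max 0.67 end [ 0.6345 -0.0027  0.2329]
1 1 [array([417. , 227.5]), array([425. , 184.6])]
1 -1 [array([401.2, 216.5]), array([407.8, 173.6])]
-1 1 [array([403. , 237.9]), array([410., 195.])]
-1 -1 [array([387.2, 226.5]), array([392.7, 183.6])]
```

View pics/in1.png

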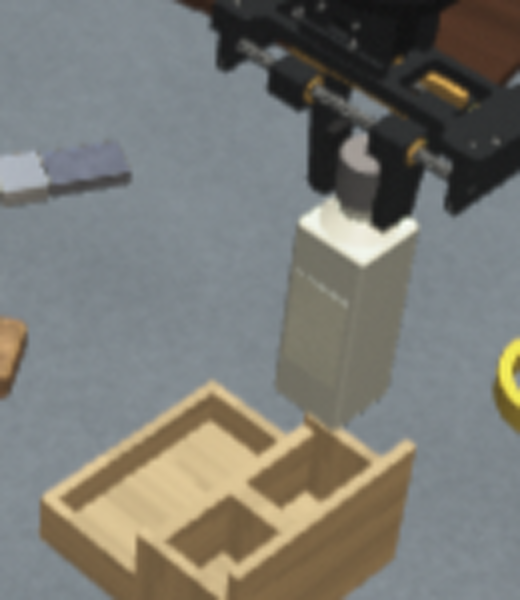

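The bottle hangs upright with its edges parallel to the carrier. Its lowest corner is at scene (403,236), as predicted. I lower it into the left back cell.

step_arm:
  plan:
    - {"tx": 0,"ty": 0.02,"tz": 0.67,"wx": 0,"wy": 0,"wz": 0}
    - {"tx": 0,"ty": 0.01,"tz": 0.66,"wx": 0,"wy": 0,"wz": 0}
    - {"tx": 0,"ty": 0,"tz": 0.66,"wx": 0,"wy": 0,"wz": 0}
    - {"tx": 0,"ty": 0,"tz": 0.66,"wx": 0,"wy": 0,"wz": 0}
    - {"tx": 0,"ty": 0,"tz": 0.5,"wx": 0,"wy": 0,"wz": 0}

```text
time_s: 16.2
position: [0.6344, -0.0031, 0.2738]
ee_rot: [-3.138, -0.001, 1.391]
force: [1.2, 0.1, -2.9]
width: 0.0326
finger_force: 30.0
```

step_arm:
  plan:
    - {"tx": 0,"ty": 0,"tz": 0.4,"wx": 0,"wy": 0,"wz": 0}
    - {"tx": 0,"ty": 0,"tz": 0.4,"wx": 0,"wy": 0,"wz": 0}
    - {"tx": 0,"ty": 0,"tz": 0.3,"wx": 0,"wy": 0,"wz": 0}
    - {"tx": 0,"ty": 0,"tz": 0.1,"wx": 0,"wy": 0,"wz": 0}
    - {"tx": 0,"ty": 0,"tz": 0,"wx": 0,"wy": 0,"wz": 0}

```text
time_s: 16.82
position: [0.6349, -0.0032, 0.2399]
ee_rot: [-3.14, -0.001, 1.391]
force: [-0.4, -0.6, -3.3]
width: 0.0329
finger_force: 30.0
```

step_arm:
  plan:
    - {"tx": 0,"ty": 0,"tz": 0.12,"wx": 0,"wy": 0,"wz": 0}
    - {"tx": 0,"ty": 0,"tz": 0.1,"wx": 0,"wy": 0,"wz": 0}
    - {"tx": 0,"ty": 0,"tz": 0.05,"wx": 0,"wy": 0,"wz": 0}
    - {"tx": 0,"ty": 0,"tz": 0,"wx": 0,"wy": 0,"wz": 0}

```text
time_s: 17.32
position: [0.6349, -0.0032, 0.2318]
ee_rot: [-3.14, -0.001, 1.391]
force: [0.6, -0.1, -2.8]
width: 0.0333
finger_force: 30.0
```

step_arm:
  plan:
    - {"tx": 0,"ty": 0,"tz": 0.04,"wx": 0,"wy": 0,"wz": 0}
    - {"tx": 0,"ty": 0,"tz": 0.03,"wx": 0,"wy": 0,"wz": 0}
    - {"tx": 0,"ty": 0,"tz": 0,"wx": 0,"wy": 0,"wz": 0}

```text
time_s: 17.7
position: [0.6354, -0.0032, 0.2317]
ee_rot: [3.141, -0.001, 1.391]
force: [-3.3, -0.4, 7.0]
width: 0.0331
finger_force: 30.0
```

Contact: the wrist force is +7 N, so the bottle rests on the floor. I release it and go up.

step_arm:
  plan:
    - {"tx": 0,"ty": 0,"tz": -0.03,"wx": 0,"wy": 0,"wz": 0}
    - {"tx": 0,"ty": 0,"tz": 0,"wx": 0,"wy": 0,"wz": 0}
    - {"tx": 0,"ty": 0,"tz": 0,"wx": 0,"wy": 0,"wz": 0}
    - {"tx": 0,"ty": 0,"tz": 0,"wx": 0,"wy": 0,"wz": 0}
    - {"tx": 0,"ty": 0,"tz": -0.5,"wx": 0,"wy": 0,"wz": 0}
    - {"tx": 0,"ty": 0,"tz": -1,"wx": 0,"wy": 0,"wz": 0}
    - {"tx": 0,"ty": 0,"tz": -1,"wx": 0,"wy": 0,"wz": 0}
  hand: 0

```text
time_s: 18.58
position: [0.635, -0.0032, 0.3073]
ee_rot: [-3.141, -0.001, 1.391]
force: [-0.2, -0.7, 0.4]
width: 0.0881
finger_force: 0.0
```

```bash
python3 - <<'E'
from h import *
from bench import env
s=env.sense();p=s['position'];A=R.from_euler('xyz',s['ee_rot']);print(p,s['ee_rot'],s['joint_positions'])
c=np.array([[.4296,-.293],[.3867,-.3143],[.3646,-.2709],[.4073,-.249]])
print(c.mean(0),[np.degrees(np.arctan2(*(c[(i+1)%4]-c[i])[::-1]))%90 for i in range(4)])
yaw=np.arctan2(*((c[0]-c[1])+0)[::-1]);print('yaw',yaw)
E
```

```text
[ 0.6349562  -0.00322101  0.30732781] [-3.14057063e+00 -8.35184912e-04  1.39099746e+00] [-1.92002337e-01  3.08897204e-01  1.44155036e+00  8.35950369e-04
  1.39217729e+00 -1.23528422e-02]
[ 0.39705 -0.2818 ] [np.float64(26.404559217243417), np.float64(26.985949240345704), np.float64(27.152405787521637), np.float64(26.87672052097973)]
yaw 0.46084649587871435
```

```bash
python3 - <<'E'
from h import *
from bench import env
s=env.sense();p=s['position'];A=R.from_euler('xyz',s['ee_rot'])
plan(p,A,[((.3972,-.282,.30),down(2.039),14),((.3972,-.282,.222),down(2.039),4)])
E
```

```text
[ {"tx": -0.75, "ty": -0.44, "tz": 0.02, "wz": -0.31},
{"tx": -0.74, "ty": -0.47, "tz": 0.01, "wz": -0.31},
{"tx": -0.71, "ty": -0.51, "tz": 0.02, "wz": -0.31},
{"tx": -0.68, "ty": -0.54, "tz": 0.02, "wz": -0.3},
{"tx": -0.67, "ty": -0.57, "tz": 0.02, "wz": -0.31},
{"tx": -0.63, "ty": -0.59, "tz": 0.01, "wz": -0.31},
{"tx": -0.6, "ty": -0.63, "tz": 0.02, "wz": -0.31},
{"tx": -0.58, "ty": -0.66, "tz": 0.02, "wz": -0.31},
{"tx": -0.54, "ty": -0.68, "tz": 0.02, "wy": -0.01, "wz": -0.31},
{"tx": -0.52, "ty": -0.71, "tz": 0.01, "wz": -0.31} ]
[ {"tx": -0.48, "ty": -0.73, "tz": 0.02, "wz": -0.3},
{"tx": -0.44, "ty": -0.75, "tz": 0.02, "wz": -0.31},
{"tx": -0.41, "ty": -0.77, "tz": 0.02, "wz": -0.31},
{"tx": -0.38, "ty": -0.78, "tz": 0.02, "wz": -0.31},
{"tz": 0.65},
{"tz": 0.65},
{"tz": 0.65},
{"tz": 0.65} ]
max 0.78 end [ 0.3973 -0.2821  0.2219]
```

step_arm:
  plan:
    - {"tx": -0.75,"ty": -0.44,"tz": 0.02,"wx": 0,"wy": 0,"wz": -0.31}
    - {"tx": -0.74,"ty": -0.47,"tz": 0.02,"wx": 0,"wy": 0,"wz": -0.31}
    - {"tx": -0.71,"ty": -0.51,"tz": 0.02,"wx": 0,"wy": 0,"wz": -0.31}
    - {"tx": -0.68,"ty": -0.54,"tz": 0.02,"wx": 0,"wy": 0,"wz": -0.31}
    - {"tx": -0.67,"ty": -0.57,"tz": 0.02,"wx": 0,"wy": 0,"wz": -0.31}
    - {"tx": -0.63,"ty": -0.59,"tz": 0.02,"wx": 0,"wy": 0,"wz": -0.31}
    - {"tx": -0.6,"ty": -0.63,"tz": 0.02,"wx": 0,"wy": 0,"wz": -0.31}
    - {"tx": -0.58,"ty": -0.66,"tz": 0.02,"wx": 0,"wy": 0,"wz": -0.31}
    - {"tx": -0.54,"ty": -0.68,"tz": 0.02,"wx": 0,"wy": 0,"wz": -0.31}
    - {"tx": -0.52,"ty": -0.71,"tz": 0.02,"wx": 0,"wy": 0,"wz": -0.31}

```text
time_s: 19.82
position: [0.4648, -0.2034, 0.3008]
ee_rot: [3.142, -0.0, 1.858]
force: [0.2, 0.5, -0.0]
width: 0.088
finger_force: 0.0
```

step_arm:
  plan:
    - {"tx": -0.48,"ty": -0.73,"tz": 0.02,"wx": 0,"wy": 0,"wz": -0.31}
    - {"tx": -0.44,"ty": -0.75,"tz": 0.02,"wx": 0,"wy": 0,"wz": -0.31}
    - {"tx": -0.41,"ty": -0.77,"tz": 0.02,"wx": 0,"wy": 0,"wz": -0.31}
    - {"tx": -0.38,"ty": -0.78,"tz": 0.02,"wx": 0,"wy": 0,"wz": -0.3}
    - {"tx": 0,"ty": 0,"tz": 0,"wx": 0,"wy": 0,"wz": 0}
    - {"tx": 0,"ty": 0,"tz": 0,"wx": 0,"wy": 0,"wz": 0}

```text
time_s: 20.58
position: [0.3981, -0.2822, 0.2978]
ee_rot: [-3.142, -0.001, 2.04]
force: [0.2, 0.6, -0.5]
width: 0.0882
finger_force: 0.0
```

```bash
python3 - <<'E'
from h import *
from bench import env,optics
import cv2
s=env.sense();p=s['position'];A=R.from_euler('xyz',s['ee_rot']);print(p,s['ee_rot'])
plan(p,A,[((.3972,-.282,.222),down(2.039),4)])
ims=[]
for n,(x,y,w) in (('top',(250,125,100)),('scene',(225,190,100))):
    f=optics.camera(n)['frame'][:,:,::-1]; ims.append(cv2.resize(f[y:y+140,x:x+w],None,fx=4,fy=4,interpolation=cv2.INTER_CUBIC))
cv2.imwrite('pics/p2.png',np.hstack(ims))
C=np.array([.583,-.034,0]);Q=R.from_euler('z',-.18)
f=lambda v:np.round((proj('t',C+Q.apply(v))-[250,125])*4,0)
print('carrier pred crop px',[f(v) for v in ((.086,.081,.11),(.086,-.081,.11),(-.086,.081,.04),(-.086,-.081,.04),(.045,.007,.07),(.045,-.007,.07))],'cap',f((.045,.04,.202)))
print('tips',[(proj('s',p+A.apply([0,d,.064]))-[225,190])*4+[400,0] for d in (.044,-.044)],(proj('s',np.array([.3972,-.282,.19]))-[225,190])*4+[400,0])
E
```

```text
[ 0.39805918 -0.28220315  0.29781443] [-3.14150154e+00 -7.60203724e-04  2.03953743e+00]
[ {"ty": -0.01, "tz": 0.63},
{"tx": 0.01, "tz": 0.63},
{"ty": -0.01, "tz": 0.64},
{"tx": 0.01, "tz": 0.63, "wy": -0.01} ]
max 0.64 end [ 0.3972 -0.2819  0.2219]
carrier pred crop px [array([78., 36.]), array([403., 103.]), array([ 21., 392.]), array([327., 457.]), array([211., 165.]), array([238., 171.])] cap [127.  84.]
tips [array([581.21880284, 154.6695086 ]), array([428.6013336 , 134.49489102])] [510.48107341 197.32190317]
```

View pics/p2.png

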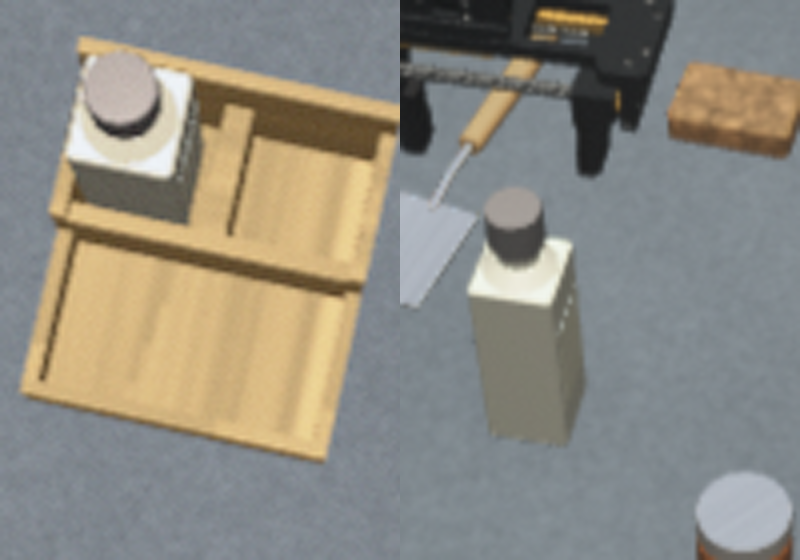

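The left cell holds its bottle upright and square: the carrier corners are within 1 px of prediction and the cap is at crop (122,85). The hand is centred above the standing bottle, whose cap is at crop (514,205).

step_arm:
  plan:
    - {"tx": 0.01,"ty": -0.02,"tz": 0.63,"wx": 0,"wy": 0,"wz": 0}
    - {"tx": 0,"ty": 0,"tz": 0.63,"wx": 0,"wy": 0,"wz": 0}
    - {"tx": 0,"ty": 0,"tz": 0.63,"wx": 0,"wy": 0,"wz": 0}
    - {"tx": 0,"ty": 0,"tz": 0.63,"wx": 0,"wy": 0,"wz": 0}

```text
time_s: 21.18
position: [0.3975, -0.2816, 0.2211]
ee_rot: [-3.141, -0.001, 2.041]
force: [0.2, 0.2, 0.4]
width: 0.0874
finger_force: 0.0
```

step_arm:
  plan:
    - {"tx": 0,"ty": 0,"tz": 0,"wx": 0,"wy": 0,"wz": 0}
    - {"tx": 0,"ty": 0,"tz": 0,"wx": 0,"wy": 0,"wz": 0}
    - {"tx": 0,"ty": 0,"tz": 0,"wx": 0,"wy": 0,"wz": 0}
    - {"tx": 0,"ty": 0,"tz": 0,"wx": 0,"wy": 0,"wz": 0}
    - {"tx": 0,"ty": 0,"tz": 0,"wx": 0,"wy": 0,"wz": 0}
    - {"tx": 0,"ty": 0,"tz": 0,"wx": 0,"wy": 0,"wz": 0}
    - {"tx": 0,"ty": 0,"tz": 0,"wx": 0,"wy": 0,"wz": 0}
    - {"tx": 0,"ty": 0,"tz": 0,"wx": 0,"wy": 0,"wz": 0}
  hand: 1

```text
time_s: 22.18
position: [0.3971, -0.2824, 0.2217]
ee_rot: [-3.141, -0.001, 2.041]
force: [1.5, -0.1, 2.4]
width: 0.0331
finger_force: 30.0
```

```bash
python3 - <<'E'
from h import *
from bench import env
s=env.sense();p=s['position'];A=R.from_euler('xyz',s['ee_rot']);print(p,s['ee_rot'],s['width'],s['finger_force'],s['force'])
plan(p,A,[((p[0],p[1],.372),down(2.039),6),((.6192,-.082,.373),down(1.391),11)])
E
```

```text
[ 0.39708093 -0.28237895  0.22173394] [-3.14117331e+00 -1.16734162e-03  2.04050893e+00] 0.0330544259536223 29.994352217763662 [ 1.50715501 -0.06576257  2.36006559]
[ {"tz": -0.83},
{"tz": -0.84},
{"tz": -0.83, "wz": 0.01},
{"tz": -0.84, "wy": -0.01},
{"tz": -0.83},
{"tz": -0.84},
{"tx": 0.24, "ty": 0.87, "wz": 0.39},
{"tx": 0.29, "ty": 0.86, "tz": -0.01, "wz": 0.4},
{"tx": 0.34, "ty": 0.84, "wz": 0.39},
{"tx": 0.39, "ty": 0.82, "wz": 0.39} ]
[ {"tx": 0.43, "ty": 0.8, "tz": -0.01, "wz": 0.39},
{"tx": 0.49, "ty": 0.76, "wz": 0.4},
{"tx": 0.52, "ty": 0.74, "wz": 0.39},
{"tx": 0.57, "ty": 0.71, "tz": -0.01, "wz": 0.39},
{"tx": 0.61, "ty": 0.67, "wz": 0.39},
{"tx": 0.65, "ty": 0.63, "wz": 0.4},
{"tx": 0.68, "ty": 0.6, "tz": -0.01, "wz": 0.39} ]
max 0.87 end [ 0.6192 -0.0821  0.3731]
```

step_arm:
  plan:
    - {"tx": 0,"ty": 0,"tz": -0.84,"wx": 0,"wy": 0,"wz": 0}
    - {"tx": 0,"ty": 0,"tz": -0.84,"wx": 0,"wy": 0,"wz": 0}
    - {"tx": 0,"ty": 0,"tz": -0.84,"wx": 0,"wy": 0,"wz": 0}
    - {"tx": 0,"ty": 0,"tz": -0.84,"wx": 0,"wy": 0,"wz": 0}
    - {"tx": 0,"ty": 0,"tz": -0.84,"wx": 0,"wy": 0,"wz": 0}
    - {"tx": 0,"ty": 0,"tz": -0.84,"wx": 0,"wy": 0,"wz": 0}
    - {"tx": 0.24,"ty": 0.87,"tz": 0,"wx": 0,"wy": 0,"wz": 0.39}
    - {"tx": 0.29,"ty": 0.86,"tz": 0,"wx": 0,"wy": 0,"wz": 0.4}
    - {"tx": 0.34,"ty": 0.84,"tz": 0,"wx": 0,"wy": 0,"wz": 0.39}
    - {"tx": 0.39,"ty": 0.82,"tz": 0,"wx": 0,"wy": 0,"wz": 0.39}

```text
time_s: 23.42
position: [0.4777, -0.2086, 0.3715]
ee_rot: [-3.139, -0.003, 1.803]
force: [0.2, 0.2, -3.0]
width: 0.0332
finger_force: 30.0
```

step_arm:
  plan:
    - {"tx": 0.43,"ty": 0.8,"tz": 0,"wx": 0,"wy": 0,"wz": 0.39}
    - {"tx": 0.49,"ty": 0.76,"tz": 0,"wx": 0,"wy": 0,"wz": 0.4}
    - {"tx": 0.52,"ty": 0.74,"tz": 0,"wx": 0,"wy": 0,"wz": 0.39}
    - {"tx": 0.57,"ty": 0.71,"tz": 0,"wx": 0,"wy": 0,"wz": 0.39}
    - {"tx": 0.61,"ty": 0.67,"tz": 0,"wx": 0,"wy": 0,"wz": 0.39}
    - {"tx": 0.65,"ty": 0.63,"tz": 0,"wx": 0,"wy": 0,"wz": 0.4}
    - {"tx": 0.68,"ty": 0.6,"tz": 0,"wx": 0,"wy": 0,"wz": 0.39}
    - {"tx": 0,"ty": 0,"tz": 0,"wx": 0,"wy": 0,"wz": 0}
    - {"tx": 0,"ty": 0,"tz": 0,"wx": 0,"wy": 0,"wz": 0}

```text
time_s: 24.55
position: [0.6183, -0.082, 0.3716]
ee_rot: [-3.138, -0.001, 1.393]
force: [0.5, 0.1, -4.1]
width: 0.0333
finger_force: 30.0
```

```bash
python3 - <<'E'
from h import *
from bench import env
s=env.sense();p=s['position'];A=R.from_euler('xyz',s['ee_rot']);print(p,s['ee_rot'],s['width'],s['force'])
plan(p,A,[((.6192,-.082,p[2]),down(1.391),1)])
E
```

```text
[ 0.61827613 -0.08198093  0.37155385] [-3.13781270e+00 -5.24192885e-04  1.39331553e+00] 0.033260679860905806 [ 0.49799396  0.07046106 -4.06020586]
[ {"ty": 0.03, "wx": -0.03, "wz": 0.02} ]
max 0.03 end [ 0.6192 -0.0821  0.3716]
```

step_arm:
  plan:
    - {"tx": 0,"ty": 0.03,"tz": 0.66,"wx": 0,"wy": 0,"wz": 0.02}
    - {"tx": 0,"ty": 0,"tz": 0.66,"wx": 0,"wy": 0,"wz": 0}
    - {"tx": 0,"ty": 0,"tz": 0.6,"wx": 0,"wy": 0,"wz": 0}
    - {"tx": 0,"ty": 0,"tz": 0.6,"wx": 0,"wy": 0,"wz": 0}
    - {"tx": 0,"ty": 0,"tz": 0.5,"wx": 0,"wy": 0,"wz": 0}
    - {"tx": 0,"ty": 0,"tz": 0.5,"wx": 0,"wy": 0,"wz": 0}

```text
time_s: 25.3
position: [0.6197, -0.0818, 0.2661]
ee_rot: [-3.14, -0.001, 1.39]
force: [0.4, 0.7, -3.1]
width: 0.0329
finger_force: 30.0
```

step_arm:
  plan:
    - {"tx": 0,"ty": 0,"tz": 0.4,"wx": 0,"wy": 0,"wz": 0}
    - {"tx": 0,"ty": 0,"tz": 0.3,"wx": 0,"wy": 0,"wz": 0}
    - {"tx": 0,"ty": 0,"tz": 0.15,"wx": 0,"wy": 0,"wz": 0}
    - {"tx": 0,"ty": 0,"tz": 0.1,"wx": 0,"wy": 0,"wz": 0}
    - {"tx": 0,"ty": 0,"tz": 0,"wx": 0,"wy": 0,"wz": 0}

```text
time_s: 25.92
position: [0.6197, -0.0818, 0.2387]
ee_rot: [-3.14, -0.001, 1.39]
force: [0.5, -0.2, -2.8]
width: 0.0332
finger_force: 30.0
```

step_arm:
  plan:
    - {"tx": 0,"ty": 0,"tz": 0.1,"wx": 0,"wy": 0,"wz": 0}
    - {"tx": 0,"ty": 0,"tz": 0.06,"wx": 0,"wy": 0,"wz": 0}
    - {"tx": 0,"ty": 0,"tz": 0.03,"wx": 0,"wy": 0,"wz": 0}
    - {"tx": 0,"ty": 0,"tz": 0,"wx": 0,"wy": 0,"wz": 0}

```text
time_s: 26.42
position: [0.6199, -0.0819, 0.2337]
ee_rot: [-3.141, -0.001, 1.39]
force: [0.5, 0.3, 2.7]
width: 0.0335
finger_force: 30.0
```

step_arm:
  plan:
    - {"tx": 0,"ty": 0,"tz": 0,"wx": 0,"wy": 0,"wz": 0}
    - {"tx": 0,"ty": 0,"tz": 0,"wx": 0,"wy": 0,"wz": 0}
    - {"tx": 0,"ty": 0,"tz": 0,"wx": 0,"wy": 0,"wz": 0}
    - {"tx": 0,"ty": 0,"tz": 0,"wx": 0,"wy": 0,"wz": 0}
    - {"tx": 0,"ty": 0,"tz": -0.5,"wx": 0,"wy": 0,"wz": 0}
    - {"tx": 0,"ty": 0,"tz": -1,"wx": 0,"wy": 0,"wz": 0}
    - {"tx": 0,"ty": 0,"tz": -1,"wx": 0,"wy": 0,"wz": 0}
  hand: 0

```text
time_s: 27.3
position: [0.6197, -0.0819, 0.3097]
ee_rot: [-3.141, -0.001, 1.39]
force: [-0.3, 0.3, 0.8]
width: 0.0879
finger_force: 0.0
```

```bash
python3 - <<'E'
from h import *
from bench import env
s=env.sense();p=s['position'];A=R.from_euler('xyz',s['ee_rot']);print(p,s['ee_rot'],s['width'],s['force'])
plan(p,A,[((.582,-.3045,.25),down(-.18),13)])
E
```

```text
[ 0.61973404 -0.08189014  0.30973072] [-3.14073004e+00 -7.45381639e-04  1.38951477e+00] 0.08791834044502708 [-0.28077181  0.27204315  0.81060929]
[ {"tx": -0.58, "ty": 0.01, "tz": 0.15, "wz": 0.8},
{"tx": -0.57, "ty": 0.07, "tz": 0.16, "wz": 0.81},
{"tx": -0.56, "ty": 0.15, "tz": 0.15, "wz": 0.8},
{"tx": -0.54, "ty": 0.21, "tz": 0.15, "wz": 0.81},
{"tx": -0.51, "ty": 0.28, "tz": 0.15, "wz": 0.8},
{"tx": -0.47, "ty": 0.33, "tz": 0.16, "wz": 0.81},
{"tx": -0.43, "ty": 0.39, "tz": 0.15, "wz": 0.8},
{"tx": -0.38, "ty": 0.44, "tz": 0.15, "wz": 0.81},
{"tx": -0.32, "ty": 0.48, "tz": 0.15, "wz": 0.8},
{"tx": -0.26, "ty": 0.52, "tz": 0.16, "wz": 0.81} ]
[ {"tx": -0.2, "ty": 0.54, "tz": 0.15, "wx": -0.01, "wz": 0.8},
{"tx": -0.13, "ty": 0.57, "tz": 0.15, "wz": 0.81},
{"tx": -0.07, "ty": 0.57, "tz": 0.16, "wz": 0.8} ]
max 0.81 end [ 0.5819 -0.3044  0.2499]
```

step_arm:
  plan:
    - {"tx": -0.58,"ty": 0.01,"tz": 0.15,"wx": 0,"wy": 0,"wz": 0.8}
    - {"tx": -0.57,"ty": 0.07,"tz": 0.15,"wx": 0,"wy": 0,"wz": 0.8}
    - {"tx": -0.56,"ty": 0.15,"tz": 0.15,"wx": 0,"wy": 0,"wz": 0.81}
    - {"tx": -0.54,"ty": 0.21,"tz": 0.15,"wx": 0,"wy": 0,"wz": 0.81}
    - {"tx": -0.51,"ty": 0.28,"tz": 0.15,"wx": 0,"wy": 0,"wz": 0.8}
    - {"tx": -0.47,"ty": 0.33,"tz": 0.16,"wx": 0,"wy": 0,"wz": 0.81}
    - {"tx": -0.43,"ty": 0.39,"tz": 0.15,"wx": 0,"wy": 0,"wz": 0.8}
    - {"tx": -0.38,"ty": 0.44,"tz": 0.15,"wx": 0,"wy": 0,"wz": 0.81}
    - {"tx": -0.32,"ty": 0.48,"tz": 0.15,"wx": 0,"wy": 0,"wz": 0.8}
    - {"tx": -0.26,"ty": 0.52,"tz": 0.16,"wx": 0,"wy": 0,"wz": 0.81}

```text
time_s: 28.55
position: [0.5909, -0.2538, 0.2633]
ee_rot: [-3.141, 0.0, 0.178]
force: [0.1, -0.5, -0.4]
width: 0.088
finger_force: 0.0
```

step_arm:
  plan:
    - {"tx": -0.2,"ty": 0.54,"tz": 0.15,"wx": 0,"wy": 0,"wz": 0.8}
    - {"tx": -0.13,"ty": 0.57,"tz": 0.15,"wx": 0,"wy": 0,"wz": 0.81}
    - {"tx": -0.07,"ty": 0.57,"tz": 0.16,"wx": 0,"wy": 0,"wz": 0.8}
    - {"tx": 0,"ty": 0,"tz": 0,"wx": 0,"wy": 0,"wz": 0}
    - {"tx": 0,"ty": 0,"tz": 0,"wx": 0,"wy": 0,"wz": 0}

```text
time_s: 29.18
position: [0.5821, -0.304, 0.249]
ee_rot: [-3.141, 0.001, -0.177]
force: [0.7, -0.1, 1.4]
width: 0.0882
finger_force: 0.0
```

```bash
python3 - <<'E'
from h import *
from bench import env,optics
import cv2
s=env.sense();p=s['position'];A=R.from_euler('xyz',s['ee_rot']);print(p,s['ee_rot'])
plan(p,A,[((.582,-.3045,.1),down(-.18),7)])
ims=[]
for n,(x,y,w) in (('top',(250,110,100)),('scene',(270,200,100))):
    f=optics.camera(n)['frame'][:,:,::-1]; ims.append(cv2.resize(f[y:y+150,x:x+w],None,fx=4,fy=4,interpolation=cv2.INTER_CUBIC))
cv2.imwrite('pics/j.png',np.hstack(ims))
E
```

```text
[ 0.58207958 -0.303953    0.24902902] [-3.14081996e+00  8.46200710e-04 -1.77083108e-01]
[ {"tz": 0.71},
{"ty": 0.01, "tz": 0.71, "wz": 0.01},
{"tz": 0.71},
{"tz": 0.71},
{"ty": 0.01, "tz": 0.71},
{"tz": 0.71, "wz": 0.01},
{"tz": 0.71, "wx": -0.01, "wy": 0.01} ]
max 0.71 end [ 0.5819 -0.3044  0.0999]
```

View pics/j.png

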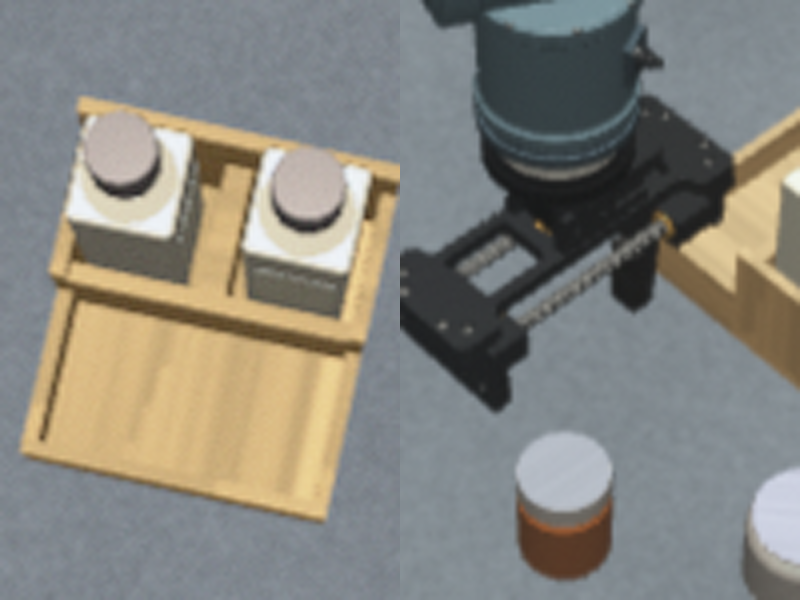

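Both bottles stand upright and square in the back cells. In the top crop their caps are at (122,148) and (308,188). The hand is above the jar, whose lid is at scene crop (564,472).

step_arm:
  plan:
    - {"tx": 0,"ty": 0.01,"tz": 0.71,"wx": 0,"wy": 0,"wz": 0.01}
    - {"tx": 0,"ty": 0.01,"tz": 0.71,"wx": 0,"wy": 0,"wz": 0}
    - {"tx": 0,"ty": 0,"tz": 0.71,"wx": 0,"wy": 0,"wz": 0}
    - {"tx": 0,"ty": 0,"tz": 0.71,"wx": 0,"wy": 0,"wz": 0}
    - {"tx": 0,"ty": 0,"tz": 0.71,"wx": 0,"wy": 0,"wz": 0}
    - {"tx": 0,"ty": 0,"tz": 0.71,"wx": 0,"wy": 0,"wz": 0}
    - {"tx": 0,"ty": 0,"tz": 0.71,"wx": 0,"wy": 0,"wz": 0}

```text
time_s: 30.15
position: [0.5815, -0.3048, 0.0977]
ee_rot: [-3.141, 0.001, -0.181]
force: [0.6, 0.1, 0.2]
width: 0.0883
finger_force: 0.0
```

step_arm:
  plan:
    - {"tx": 0,"ty": 0,"tz": 0,"wx": 0,"wy": 0,"wz": 0}
    - {"tx": 0,"ty": 0,"tz": 0,"wx": 0,"wy": 0,"wz": 0}
    - {"tx": 0,"ty": 0,"tz": 0,"wx": 0,"wy": 0,"wz": 0}
    - {"tx": 0,"ty": 0,"tz": 0,"wx": 0,"wy": 0,"wz": 0}
    - {"tx": 0,"ty": 0,"tz": 0,"wx": 0,"wy": 0,"wz": 0}
    - {"tx": 0,"ty": 0,"tz": 0,"wx": 0,"wy": 0,"wz": 0}
  hand: 1

```text
time_s: 30.9
position: [0.5821, -0.3052, 0.1003]
ee_rot: [3.141, -0.0, -0.181]
force: [-0.3, -0.7, 5.8]
width: 0.0551
finger_force: 30.0
```

```bash
python3 - <<'E'
from h import *
from bench import env
s=env.sense();p=s['position'];A=R.from_euler('xyz',s['ee_rot']);print(p,s['ee_rot'],s['width'],s['finger_force'],s['force'])
C=np.array([.582,-.0345,0])+R.from_euler('z',-.18).apply([-.042,0,0]);print(C)
plan(p,A,[((p[0],p[1],.20),down(-.18),4),((C[0],C[1],.20),down(-.18),12)])
E
```

```text
[ 0.58208769 -0.30523744  0.10034578] [ 3.14145065e+00 -2.58823930e-04 -1.80967301e-01] 0.05508077285178559 30.00109744045723 [-0.34917457 -0.71113197  5.76429058]
[ 0.54067856 -0.02698076  0.        ]
[ {"tz": -0.83},
{"tz": -0.83},
{"tz": -0.83},
{"tz": -0.83, "wz": -0.01},
{"tx": -0.25, "ty": -0.74},
{"tx": -0.25, "ty": -0.74},
{"tx": -0.25, "ty": -0.74},
{"tx": -0.25, "ty": -0.74},
{"tx": -0.25, "ty": -0.74},
{"tx": -0.26, "ty": -0.74} ]
[ {"tx": -0.25, "ty": -0.74},
{"tx": -0.25, "ty": -0.74},
{"tx": -0.25, "ty": -0.74},
{"tx": -0.25, "ty": -0.74},
{"tx": -0.25, "ty": -0.74},
{"tx": -0.25, "ty": -0.74} ]
max 0.83 end [ 0.5408 -0.027   0.1999]
```

step_arm:
  plan:
    - {"tx": 0,"ty": 0,"tz": -0.83,"wx": 0,"wy": 0,"wz": 0}
    - {"tx": 0,"ty": 0,"tz": -0.83,"wx": 0,"wy": 0,"wz": 0}
    - {"tx": 0,"ty": 0,"tz": -0.83,"wx": 0,"wy": 0,"wz": 0}
    - {"tx": 0,"ty": 0,"tz": -0.83,"wx": 0,"wy": 0,"wz": 0}
    - {"tx": -0.75,"ty": -0.3,"tz": 0,"wx": 0,"wy": 0,"wz": 0}
    - {"tx": -0.75,"ty": -0.3,"tz": 0,"wx": 0,"wy": 0,"wz": 0}
    - {"tx": -0.75,"ty": -0.3,"tz": 0,"wx": 0,"wy": 0,"wz": 0}
    - {"tx": -0.75,"ty": -0.3,"tz": 0,"wx": 0,"wy": 0,"wz": 0}

```text
time_s: 31.9
position: [0.4982, -0.2523, 0.1979]
ee_rot: [-3.14, 0.003, -0.181]
force: [-1.2, 0.3, -2.5]
width: 0.055
finger_force: 30.0
```

step_arm:
  plan:
    - {"tx": 0,"ty": -0.77,"tz": 0,"wx": 0,"wy": 0,"wz": 0}
    - {"tx": 0,"ty": -0.77,"tz": 0,"wx": 0,"wy": 0,"wz": 0}
    - {"tx": 0,"ty": -0.77,"tz": 0,"wx": 0,"wy": 0,"wz": 0}
    - {"tx": 0,"ty": -0.77,"tz": 0,"wx": 0,"wy": 0,"wz": 0}
    - {"tx": 0,"ty": -0.77,"tz": 0,"wx": 0,"wy": 0,"wz": 0}
    - {"tx": 0,"ty": -0.77,"tz": 0,"wx": 0,"wy": 0,"wz": 0}
    - {"tx": 0,"ty": -0.77,"tz": 0,"wx": 0,"wy": 0,"wz": 0}
    - {"tx": 0,"ty": -0.77,"tz": 0,"wx": 0,"wy": 0,"wz": 0}
    - {"tx": 0,"ty": -0.77,"tz": 0,"wx": 0,"wy": 0,"wz": 0}
    - {"tx": 0,"ty": -0.75,"tz": 0,"wx": 0,"wy": 0,"wz": 0}

```text
time_s: 33.15
position: [0.5404, -0.0257, 0.1982]
ee_rot: [-3.141, 0.003, -0.181]
force: [0.6, 0.5, -2.1]
width: 0.0549
finger_force: 30.0
```

step_arm:
  plan:
    - {"tx": 0,"ty": 0,"tz": 0,"wx": 0,"wy": 0,"wz": 0}
    - {"tx": 0,"ty": 0,"tz": 0,"wx": 0,"wy": 0,"wz": 0}

```text
time_s: 33.4
position: [0.5406, -0.0269, 0.1986]
ee_rot: [-3.141, 0.003, -0.181]
force: [-0.5, 0.1, -3.0]
width: 0.0554
finger_force: 30.0
```

```bash
python3 - <<'E'
from h import *
from bench import env
s=env.sense();p=s['position'];A=R.from_euler('xyz',s['ee_rot']);print(p,s['ee_rot'],s['width'],s['finger_force'],s['force'])
plan(p,A,[((.5407,-.027,.12),down(-.18),5)])
E
```

```text
[ 0.54061927 -0.02691393  0.19859869] [-3.14107616e+00  2.56326989e-03 -1.80707204e-01] 0.055362598588033746 29.999329384882003 [-0.52387691  0.13820398 -3.04726049]
[ {"tz": 0.52},
{"tz": 0.53, "wy": 0.01},
{"tx": 0.01, "tz": 0.52},
{"tz": 0.53},
{"tz": 0.52, "wy": 0.01} ]
max 0.53 end [ 0.5408 -0.0269  0.12  ]
```

step_arm:
  plan:
    - {"tx": 0,"ty": 0,"tz": 0.6,"wx": 0,"wy": 0,"wz": 0}
    - {"tx": 0,"ty": 0,"tz": 0.6,"wx": 0,"wy": 0,"wz": 0}
    - {"tx": 0,"ty": 0,"tz": 0.5,"wx": 0,"wy": 0,"wz": 0}
    - {"tx": 0,"ty": 0,"tz": 0.4,"wx": 0,"wy": 0,"wz": 0}
    - {"tx": 0,"ty": 0,"tz": 0.3,"wx": 0,"wy": 0,"wz": 0}
    - {"tx": 0,"ty": 0,"tz": 0.2,"wx": 0,"wy": 0,"wz": 0}
    - {"tx": 0,"ty": 0,"tz": 0.1,"wx": 0,"wy": 0,"wz": 0}
    - {"tx": 0,"ty": 0,"tz": 0,"wx": 0,"wy": 0,"wz": 0}

```text
time_s: 34.4
position: [0.5411, -0.0265, 0.1182]
ee_rot: [-3.141, 0.001, -0.181]
force: [1.0, -0.0, -3.5]
width: 0.0554
finger_force: 30.0
```

step_arm:
  plan:
    - {"tx": 0,"ty": 0,"tz": 0.08,"wx": 0,"wy": 0,"wz": 0}
    - {"tx": 0,"ty": 0,"tz": 0.04,"wx": 0,"wy": 0,"wz": 0}
    - {"tx": 0,"ty": 0,"tz": 0,"wx": 0,"wy": 0,"wz": 0}

```text
time_s: 34.78
position: [0.5409, -0.0265, 0.1145]
ee_rot: [-3.141, 0.002, -0.181]
force: [0.0, -0.3, -2.9]
width: 0.0549
finger_force: 30.0
```

step_arm:
  plan:
    - {"tx": 0,"ty": 0,"tz": 0.05,"wx": 0,"wy": 0,"wz": 0}
    - {"tx": 0,"ty": 0,"tz": 0.03,"wx": 0,"wy": 0,"wz": 0}
    - {"tx": 0,"ty": 0,"tz": 0,"wx": 0,"wy": 0,"wz": 0}

```text
time_s: 35.15
position: [0.541, -0.0265, 0.1124]
ee_rot: [-3.141, 0.002, -0.181]
force: [-1.0, -0.2, 1.1]
width: 0.055
finger_force: 30.0
```

The jar is in contact with the trough floor. I release it, rise, and pull back.

step_arm:
  plan:
    - {"tx": 0,"ty": 0,"tz": 0,"wx": 0,"wy": 0,"wz": 0}
    - {"tx": 0,"ty": 0,"tz": 0,"wx": 0,"wy": 0,"wz": 0}
    - {"tx": 0,"ty": 0,"tz": 0,"wx": 0,"wy": 0,"wz": 0}
    - {"tx": 0,"ty": 0,"tz": 0,"wx": 0,"wy": 0,"wz": 0}
    - {"tx": 0,"ty": 0,"tz": -0.4,"wx": 0,"wy": 0,"wz": 0}
    - {"tx": 0,"ty": 0,"tz": -0.8,"wx": 0,"wy": 0,"wz": 0}
    - {"tx": 0,"ty": 0,"tz": -1,"wx": 0,"wy": 0,"wz": 0}
    - {"tx": 0,"ty": 0,"tz": -1,"wx": 0,"wy": 0,"wz": 0}
    - {"tx": 0,"ty": 0,"tz": -1,"wx": 0,"wy": 0,"wz": 0}
    - {"tx": 0,"ty": 0,"tz": -1,"wx": 0,"wy": 0,"wz": 0}
  hand: 0

```text
time_s: 36.4
position: [0.5411, -0.0267, 0.2701]
ee_rot: [-3.141, 0.001, -0.181]
force: [0.6, 0.1, -0.3]
width: 0.0883
finger_force: 0.0
```

step_arm:
  plan:
    - {"tx": -0.6,"ty": -0.6,"tz": -0.4,"wx": 0,"wy": 0,"wz": 0}
    - {"tx": -0.6,"ty": -0.8,"tz": -0.4,"wx": 0,"wy": 0,"wz": 0}
    - {"tx": -0.6,"ty": -0.9,"tz": 0,"wx": 0,"wy": 0,"wz": 0}
    - {"tx": -0.5,"ty": -0.9,"tz": 0,"wx": 0,"wy": 0,"wz": 0}
    - {"tx": -0.3,"ty": -0.9,"tz": 0,"wx": 0,"wy": 0,"wz": 0}
    - {"tx": 0,"ty": -0.9,"tz": 0,"wx": 0,"wy": 0,"wz": 0}
    - {"tx": 0,"ty": -0.6,"tz": 0,"wx": 0,"wy": 0,"wz": 0}
    - {"tx": 0,"ty": 0,"tz": 0,"wx": 0,"wy": 0,"wz": 0}

```text
time_s: 37.4
position: [0.4948, 0.1533, 0.2927]
ee_rot: [-3.141, 0.001, -0.179]
force: [-0.5, -0.6, 0.5]
width: 0.0881
finger_force: 0.0
```

```bash
python3 - <<'E'
from bench import env,optics
import cv2,numpy as np
a=[optics.camera(n)['frame'][:,:,::-1] for n in ('top','scene')]
cv2.imwrite('pics/end.png',np.hstack([cv2.resize(f,(400,300),interpolation=cv2.INTER_AREA) if 0 else cv2.resize(f[y:y+200,x:x+270],(400,296)) for f,(x,y) in zip(a,((230,90),(240,180)))]))
print(env.sense()['time_s'])
E
```

```text
37.5
```

View pics/end.png

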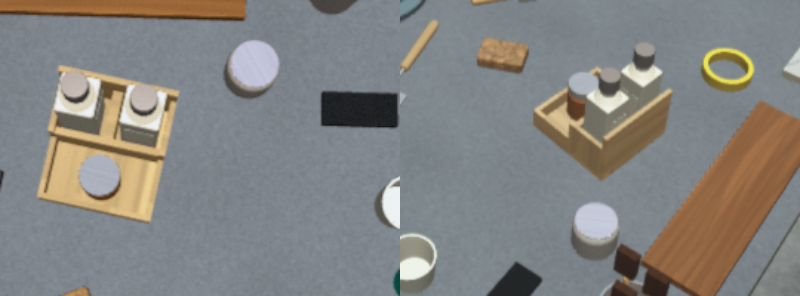

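Both bottles stand upright in the back cells, caps at (75,87) and (144,100), and the jar stands upright in the front compartment at (100,176). The bystanders are where they were.

```bash
python3 -c "
from bench import env
print(env.close_job())"
```

```text
the job is handed in; nothing more can be done
None
```

The fallen bottle was stood up and released, both tall bottles are upright in the back compartments, the jar is upright in the front one, and the job was handed in at about 37.5 s of the 69 s allowed.

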